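# Let the pot board down off its wedges and pack it with pots

### The arm

A 6-joint arm with a two-finger parallel gripper is mounted at the origin on a cart in front of the work surface, level with it; the furniture and walls round the work are solid. World frame = base frame: x ahead of the robot, y to its left, z up, the work surface at z = 0. Lengths are in mm, angles in rad, forces in N, time in s.
With the tool pointing down it reaches from about 350 to 875 mm from the base axis. Payload 4.2 kg.
Tool frame: the origin (TCP) lies at the very end of the fingers, on their centre line; the grasp point (between the pads) lies arm.hold_point_z behind it (arm.hold_point_z is the distance from the TCP to the grasp point, in mm); y points along the fingers, x is the direction in which the jaws open and shut, and the axes are right-handed (so a half turn about y gives the same grasp; the last joint's range is limited). The gripper opens to 85 mm and grips with 20 to 120 N. Pads are 22 mm wide; open, the fingers measure 114 mm over their backs; the gripper's body (76 mm by 85 mm) begins 54 mm behind the grasp point. The pads swing forward as they close: fully open they stand 13 mm farther back than shut.
Start: joints at [0.259, 0.385, 0.008, 0, -1.194, -0.259], TCP at [624.979, 0.025, 231.312] pointing down, gripper open.
Joint ranges: [-3.14, 3.14], [-1.21, 2.06], [-1.07, 1.41], [-3.16, 2.05], [-2.99, -0.16], [-3.1, 3.1]. Speed limits (rad/s): [2.79, 2.79, 3.14, 3.14, 3.14, 3.14].

### API

Orientations are given as a unit quaternion [x, y, z, w].
In Python, from bench import arm gives the robot as it stands.
- The arm moves only by the shell command python3 -m creep 'ROWS'. ROWS is JSON, a list of rows, each a list of 3 entries, a list of its own where there are three numbers: the shift along the world's x, y, z in mm, then the turn, a rotation vector about the world's x, y, z in rad, then the gripper command: -1 is shut, 1 is fully open, values between are in proportion. In form: [[[dx, dy, dz], [wx, wy, wz], jaw], ...]. A call has 1 to 12 rows; each row is the pose to reach, as a shift and turn from the pose commanded when the call began; what a row does not reach only later rows make up. A row lasts 1/12 s, in which the tool goes at most 41.7 mm and 7.16 degrees, less where a joint would pass 70% of its speed; a pose out of reach is approached as far as the arm can. A call with a gripper value outside its range is refused whole. The fingers move at their own pace and stop on an object; the grip force is fixed at half the most. Time passes only in rows, so rows that repeat a pose let the fingers close. It gives the time, the measured TCP pose, the force and the opening at its end, in the units of the state.
- arm.read_state(): the state, without advancing time (a new reading comes with each control period).
- arm.get_image(name): name is "scene" or "side" or "wrist"; returns (picture, depth): 384x512x3 uint8, red, green, blue; 384x512 float32, mm along the optical axis (not along the pixel's ray), 0 where there is no reading.
- arm.camera_params(name): a dict with "camera_matrix" (3x3 intrinsics, pixels), "extrinsics" (4x4, takes a point from world to camera coordinates); the wrist camera has in their place "T_tool_cam" (4x4, takes a point from camera to tool coordinates, whose origin is the TCP and whose axes are the tool frame's). Camera axes: x right, y down, z forward; pixel columns grow to the right and rows downward; lengths in mm; the calibration is good to about 2 mm. The wrist camera is an equidistant fisheye: a pixel r from the principal point sees the ray r / f radians off the axis. A picture is of the moment at which its call begins: read the wrist's pose just before it. camera_params takes no time and is no camera call.
- arm.job_done(): hands the job in, once; it reports no verdict.
The state is a dict: "clock": time; "joints": joint angles; "joint_vel": joint speeds; "joint_efforts": joint torques, N m; "position": TCP position; "ee_rot": TCP orientation; "contact_force": force on the tool from outside, world axes, zero at the start; "wrist_torque": the same for the moment, N m; "gripper_width": finger opening in mm.
Only numpy, scipy, OpenCV 4.12 (cv2) and the standard library are available. Lean on these libraries where they do the work, as an engineer would, in place of code of your own. Each camera call takes 0.05 s, during which the arm holds its last target.

### The job

The heavy marble pot board was left propped up at the front on two wooden wedges so that the worktop under it could dry. Without dragging it from its place, let it down onto its feet by working the wedges out backward in small tugs, by turns, so that it never leans far over to one side, and lay both wedges on the worktop well clear of it. Once it is down, stand every flower pot upright inside its steel gallery, side by side in one row.

Things in the scene. Friction and masses are not known exactly. Their poses are not given: they have to be found in the camera images.
- pot_board: marble board: slab 410 mm long (own y), 170 deep (own x; front edge at -x), 18 thick, on rubber feet 10 mm high: a round one left and right at the front (x -62, y +-95 mm) and one foot 60 mm long at the back (x +60, y 0). 3.6 kg, loose. Origin under its middle, level with the undersides of the feet; +z its normal. With a single foot at the back it leans 1 degree sideways for every 5 mm between the wedges' lifts.
- board_mid (a point): centre of the board's top face (28 mm above the worktop once it is down) and of its gallery: round steel bar 6 mm thick on short posts, its top 19 mm above the slab, clear room inside 378 mm (own y) by 76 mm (own x). At the start the front edge is propped about 20 mm up on the two wedges (150 mm left and right of the middle), so the board slopes down to the back by 0.12 rad.
- wedge_left_tail (a point): centre of the tail block, 18 mm up, of the wooden wedge near the board's left (+y) end: grip it here across its 36 mm width. Wedge 165 mm long, underside flat; from the 4 mm thick tip its top rises evenly over 120 mm to 36 mm, then the tail is flat-topped for 45 mm. Own +x points to the tip (142 mm away), in under the board; +z up. At the start about 97 mm of the taper is under the board. 0.12 kg.
- wedge_right_tail (a point): centre of the tail block, 18 mm up, of the wooden wedge near the board's right (-y) end: grip it here across its 36 mm width. Wedge 165 mm long, underside flat; from the 4 mm thick tip its top rises evenly over 120 mm to 36 mm, then the tail is flat-topped for 45 mm. Own +x points to the tip (142 mm away), in under the board; +z up. At the start about 97 mm of the taper is under the board. 0.12 kg.
- wedge_left_tip (a point): middle of the left wedge's tip, 2 mm up
- wedge_right_tip (a point): middle of the right wedge's tip, 2 mm up
- round_pot_a_mid (a point): a round clay flower pot filled with compost, straight-sided, 66 mm across, 60 mm high. 0.22 kg. This point is its centre half-way up; sides along its own x and y, +z up. May be absent. The compost is level and solid, 9 mm below the rim.
- round_pot_b_mid (a point): a round clay flower pot filled with compost, straight-sided, 66 mm across, 60 mm high. 0.22 kg. This point is its centre half-way up; sides along its own x and y, +z up. May be absent. The compost is level and solid, 9 mm below the rim.
- square_pot_a_mid (a point): a square white ceramic pot filled with compost, straight-sided, 62 x 62 mm, 58 mm high. 0.24 kg. This point is its centre half-way up; sides along its own x and y, +z up. May be absent. The compost is level and solid, 9 mm below the rim.
- square_pot_b_mid (a point): a square white ceramic pot filled with compost, straight-sided, 62 x 62 mm, 58 mm high. 0.24 kg. This point is its centre half-way up; sides along its own x and y, +z up. May be absent. The compost is level and solid, 9 mm below the rim.
- trough_pot_mid (a point): an oblong clay pot filled with compost, straight-sided, 62 mm (own x) by 104 mm (own y), 55 mm high. 0.34 kg. This point is its centre half-way up; sides along its own x and y, +z up. May be absent. The compost is level and solid, 9 mm below the rim.
Not all that is in view belongs to the job. Leave any turquoise look-alike of the part that bears square_pot_b_mid alone.

How it is judged (in metres and radians):
On the way:
1. the board stands level on its feet and neither wedge touches it (angle between pot_board's own z axis and vertical below 0.02 rad and height (world z) of pot_board below 0.004 m and contact force between pot_board and wedge_left below 0.05 N and contact force between pot_board and wedge_right below 0.05 N and (x of each of wedge_left_tail, wedge_left_tip in the frame of pot_board below -0.095 m or x of each of wedge_left_tail, wedge_left_tip in the frame of pot_board above 0.095 m or y of each of wedge_left_tail, wedge_left_tip in the frame of pot_board below -0.215 m or y of each of wedge_left_tail, wedge_left_tip in the frame of pot_board above 0.215 m) and (x of each of wedge_right_tail, wedge_right_tip in the frame of pot_board below -0.095 m or x of each of wedge_right_tail, wedge_right_tip in the frame of pot_board above 0.095 m or y of each of wedge_right_tail, wedge_right_tip in the frame of pot_board below -0.215 m or y of each of wedge_right_tail, wedge_right_tip in the frame of pot_board above 0.215 m)), for 0.2 s.
At the end, for the whole second after the job is handed in: Board level within 0.02 rad on its feet, under 50 mm from where it stood; both wedges on the worktop, tip and tail at least 10 mm outside the slab's outline; every pot present at rest on the slab inside the gallery, upright within 0.1 rad, centre within 14 mm of the board's long centre line (all of step 1 and height (world z) of each of wedge_left_tail, wedge_right_tail below 0.03 m and distance of pot_board from where it was at the start of the episode below 0.05 m and linear speed of each of pot_board, round_pot_a, round_pot_b, square_pot_a, square_pot_b, trough_pot below 0.02 m/s and x of round_pot_a_mid in the frame of pot_board between -0.014 and 0.014 m and y of round_pot_a_mid in the frame of pot_board between -0.16 and 0.16 m and z of round_pot_a_mid in the frame of pot_board between 0.052 and 0.064 m and angle between each of round_pot_a_mid, round_pot_b_mid, square_pot_a_mid, square_pot_b_mid, trough_pot_mid's own z axis and vertical below 0.1 rad and x of round_pot_b_mid in the frame of pot_board between -0.014 and 0.014 m and y of round_pot_b_mid in the frame of pot_board between -0.16 and 0.16 m and z of round_pot_b_mid in the frame of pot_board between 0.052 and 0.064 m and x of square_pot_a_mid in the frame of pot_board between -0.014 and 0.014 m and y of square_pot_a_mid in the frame of pot_board between -0.162 and 0.162 m and z of square_pot_a_mid in the frame of pot_board between 0.051 and 0.063 m and x of square_pot_b_mid in the frame of pot_board between -0.014 and 0.014 m and y of square_pot_b_mid in the frame of pot_board between -0.162 and 0.162 m and z of square_pot_b_mid in the frame of pot_board between 0.051 and 0.063 m and x of trough_pot_mid in the frame of pot_board between -0.014 and 0.014 m and y of trough_pot_mid in the frame of pot_board between -0.141 and 0.141 m and z of trough_pot_mid in the frame of pot_board between 0.0495 and 0.0615 m); the robot touches nothing.
It fails at once if the board leans more than 0.045 rad (2.6 degrees) to one side (angle between pot_board's own y axis and vertical below 1.5258 rad or angle between pot_board's own y axis and vertical above 1.6158 rad).
It fails at once if a pot is stood on the board while the board is still propped up (angle between pot_board's own z axis and vertical above 0.03 rad and ((x of round_pot_a_mid in the frame of pot_board between -0.04 and 0.04 m and y of round_pot_a_mid in the frame of pot_board between -0.19 and 0.19 m and z of round_pot_a_mid in the frame of pot_board below 0.085 m) or (x of round_pot_b_mid in the frame of pot_board between -0.04 and 0.04 m and y of round_pot_b_mid in the frame of pot_board between -0.19 and 0.19 m and z of round_pot_b_mid in the frame of pot_board below 0.085 m) or (x of square_pot_a_mid in the frame of pot_board between -0.04 and 0.04 m and y of square_pot_a_mid in the frame of pot_board between -0.19 and 0.19 m and z of square_pot_a_mid in the frame of pot_board below 0.085 m) or (x of square_pot_b_mid in the frame of pot_board between -0.04 and 0.04 m and y of square_pot_b_mid in the frame of pot_board between -0.19 and 0.19 m and z of square_pot_b_mid in the frame of pot_board below 0.085 m) or (x of trough_pot_mid in the frame of pot_board between -0.04 and 0.04 m and y of trough_pot_mid in the frame of pot_board between -0.19 and 0.19 m and z of trough_pot_mid in the frame of pot_board below 0.085 m))).
Of round_pot_a, round_pot_b, square_pot_a, square_pot_b, trough_pot only 3 to 5 are there at a start; the rules pass over those that are not, and their reading is None.
At some moment in a run one of round_pot_a, square_pot_a, trough_pot may be knocked a few centimetres aside while the robot is not near it.
Once in a run the grip may slacken for a moment while it holds something.
It also fails if it takes over 210 s, if anything falls off the work surface, if the arm or the gripper's body presses on something with over 40 N, if the wrist force passes 120 N, or if a joint passes its speed limit or range.

## Working session

There is one attempt and no reset: what is moved stays moved. The work goes in short steps, Python scripts to look and compute and a shell command to move; the robot and the scene stay as the last step left them, time stands still between calls to the robot, and variables do not carry over. Pictures are saved under pics/ and viewed, and the job is handed in when it is done.

```bash
ls; mkdir -p pics; python3 - <<'E'
from bench import arm
import cv2,numpy as np
print(arm.read_state(), arm.hold_point_z)
for n in ["scene","side","wrist"]:
    p=arm.camera_params(n); print(n,{k:np.round(v,3).tolist() if not isinstance(v,str) else v for k,v in p.items()})
    im,d=arm.get_image(n); cv2.imwrite(f"pics/{n}0.png",im[:,:,::-1]); np.save(f"pics/{n}0.npy",d)
E
```

```text
pics
{'clock': 0.0, 'joints': array([ 2.58599026e-01,  3.85568130e-01,  6.67068231e-03, -4.95251414e-04,
       -1.19397914e+00, -2.58612676e-01]), 'joint_vel': array([-7.37922886e-04, -7.36655919e-04,  7.03096689e-06, -4.75481163e-04,
        7.50369811e-04, -4.01005208e-04]), 'joint_efforts': array([-9.55001960e-04, -3.92286408e+01,  1.88399577e+01,  4.18616563e+00,
       -4.72148502e-03,  8.27910434e-07]), 'position': array([6.24442211e+02, 2.42859827e-02, 2.30232690e+02]), 'ee_rot': array([ 6.83222337e-04, -7.07075623e-01,  7.07137130e-01,  8.22071810e-04]), 'contact_force': array([ 0.53623392, -0.27514995,  0.28714632]), 'wrist_torque': array([ 0.05816336, -0.01102526, -0.01657295]), 'gripper_width': 85.22746144698863} 18.700000000000003
scene {'camera_matrix': [[486.242, 0.0, 244.608], [0.0, 486.242, 185.751], [0.0, 0.0, 1.0]], 'extrinsics': [[-0.814, -0.58, -0.012, 377.191], [-0.252, 0.372, -0.893, 191.056], [0.523, -0.724, -0.449, 1404.681], [0.0, 0.0, 0.0, 1.0]]}
side {'camera_matrix': [[389.83, 0.0, 253.513], [0.0, 389.83, 196.733], [0.0, 0.0, 1.0]], 'extrinsics': [[0.105, -0.994, -0.011, -104.559], [-0.745, -0.071, -0.664, 389.624], [0.659, 0.078, -0.748, 1155.653], [0.0, 0.0, 0.0, 1.0]]}
wrist {'camera_matrix': [[297.319, 0.0, 255.442], [0.0, 297.319, 189.439], [0.0, 0.0, 1.0]], 'T_tool_cam': [[1.0, 0.0, -0.001, -1.237], [0.001, -0.314, 0.949, -143.173], [-0.0, -0.949, -0.314, 82.476], [0.0, 0.0, 0.0, 1.0]]}
```

View pics/scene0.png

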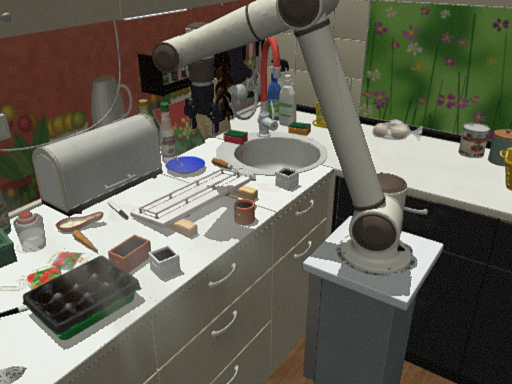

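View pics/side0.png

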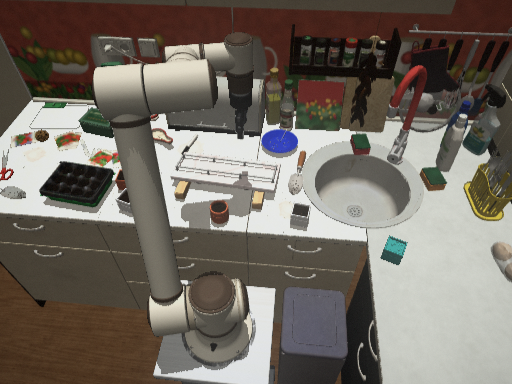

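View pics/wrist0.png

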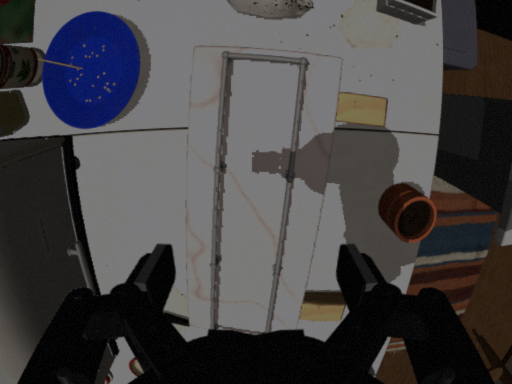

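```bash
cat > h.py <<'E'
from bench import arm
import cv2,numpy as np
from scipy.spatial.transform import Rotation as R
def cloud(n,d,st=None):
    """world xyz for each pixel"""
    p=arm.camera_params(n); K=np.array(p["camera_matrix"])
    v,u=np.mgrid[0:d.shape[0],0:d.shape[1]].astype(float)
    if n=="wrist":
        x=(u-K[0,2])/K[0,0];y=(v-K[1,2])/K[1,1]; r=np.hypot(x,y)+1e-9
        s=np.tan(r)/r
        c=np.stack([x*s*d,y*s*d,d],-1)
        c=np.where((r<1.4)[...,None]&(d>0)[...,None],c,np.nan)
        T=np.array(p["T_tool_cam"]); t=c@T[:3,:3].T+T[:3,3]
        return t@R.from_quat(st["ee_rot"]).as_matrix().T+st["position"]
    c=np.stack([(u-K[0,2])/K[0,0]*d,(v-K[1,2])/K[1,1]*d,d],-1)
    c=np.where((d>0)[...,None],c,np.nan)
    E=np.array(p["extrinsics"]); return (c-E[:3,3])@E[:3,:3]
def crop(im,u0,v0,u1,v1,k,name):
    c=cv2.resize(im[v0:v1,u0:u1],None,fx=k,fy=k,interpolation=cv2.INTER_CUBIC)
    cv2.imwrite(name,c)
def topdown(clouds,ims,xr,yr,s=1.5,zmax=150):
    """x up, y left; s px/mm"""
    H=int((xr[1]-xr[0])*s);W=int((yr[1]-yr[0])*s)
    o=np.zeros((H,W,3),np.uint8);Z=np.full((H,W),-1e9)
    for c,i in zip(clouds,ims):
        P=c.reshape(-1,3);C=i.reshape(-1,3)
        m=np.isfinite(P).all(1); m&=(np.nan_to_num(P[:,2])<zmax)
        P=P[m];C=C[m]
        a=((xr[1]-P[:,0])*s).astype(int);b=((yr[1]-P[:,1])*s).astype(int)
        k=(a>=0)&(a<H)&(b>=0)&(b<W)
        for q,w,z,cc in zip(a[k],b[k],P[k,2],C[k]):
            if z>Z[q,w]: Z[q,w]=z;o[q,w]=cc
    return o,Z
E
python3 - <<'E'
from h import *
st=arm.read_state()
cs={};ims={}
for n in ["scene","side","wrist"]:
    ims[n]=cv2.imread(f"pics/{n}0.png"); cs[n]=cloud(n,np.load(f"pics/{n}0.npy"),st)
for n,pts in {"scene":[(130,260),(130,240),(165,262),(244,205),(288,172),(185,226),(248,192),(140,210),(262,175)],"side":[(300,208),(219,204),(181,188),(258,199),(190,217),(394,243),(230,175),(178,180),(280,185),(177,185)],"wrist":[(362,110),(408,214),(322,305),(255,240),(200,100),(335,60),(195,48)]}.items():
    print(n)
    for u,v in pts: print((u,v),np.round(cs[n][v,u]))
for n in cs:
    o,Z=topdown([cs[n]],[ims[n]],(300,750),(-450,450),.88); cv2.imwrite(f"pics/td_{n}.png",o)
crop(ims["side"],110,140,320,230,3.8,"pics/sidec.png")
crop(ims["scene"],100,150,310,290,3.8,"pics/scenec.png")
E
```

```text
scene
(130, 260) [519. 461.  32.]
(130, 240) [574. 407.  48.]
(165, 262) [416. 429.  49.]
(244, 205) [421.  62.  52.]
(288, 172) [ 431. -227.   54.]
(185, 226) [512. 244.  34.]
(248, 192) [482. -48.  34.]
(140, 210) [687. 261.  42.]
(262, 175) [ 552. -240.    4.]
side
(300, 208) [ 449. -226.   47.]
(219, 204) [433.  65.  54.]
(181, 188) [517. 227.  33.]
(258, 199) [482. -71.  41.]
(190, 217) [405. 172.   2.]
(394, 243) [ 324. -539.   50.]
(230, 175) [597.  50.  40.]
(178, 180) [586. 260.   3.]
(280, 185) [ 601. -147.   -1.]
(177, 185) [528. 245.  36.]
wrist
(362, 110) [501. -69.  37.]
(408, 214) [428.  58.  51.]
(322, 305) [526. 211.  35.]
(255, 240) [626.  96.  38.]
(200, 100) [690. -77.  30.]
(335, 60) [ 539. -124.   48.]
(195, 48) [ 695. -139.   29.]
```

View pics/sidec.png

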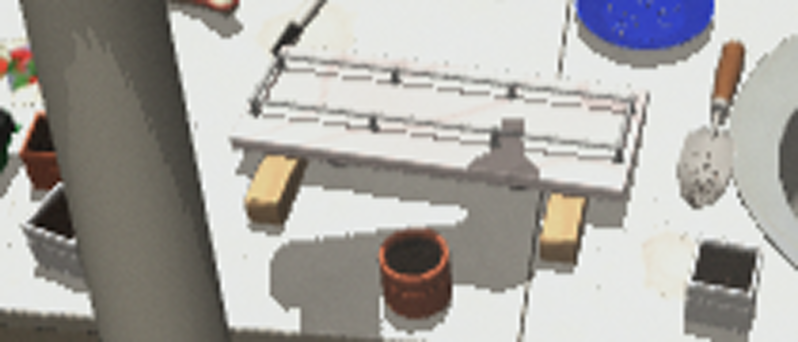

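View pics/scenec.png

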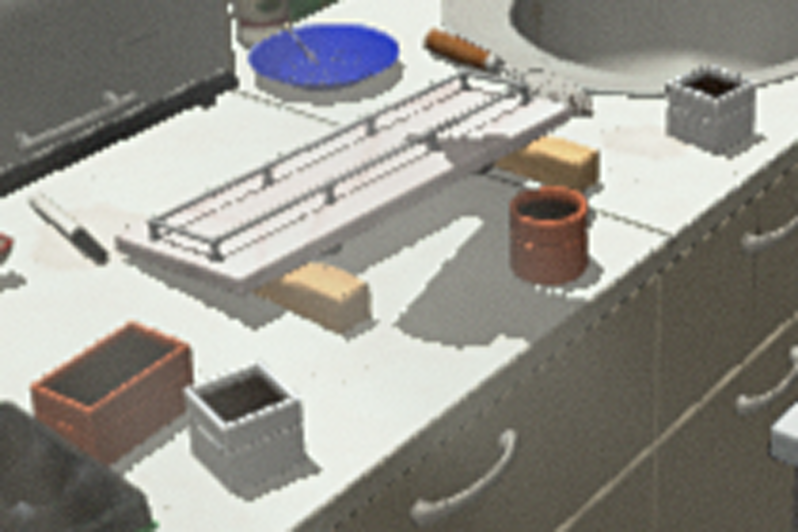

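View pics/td_scene.png

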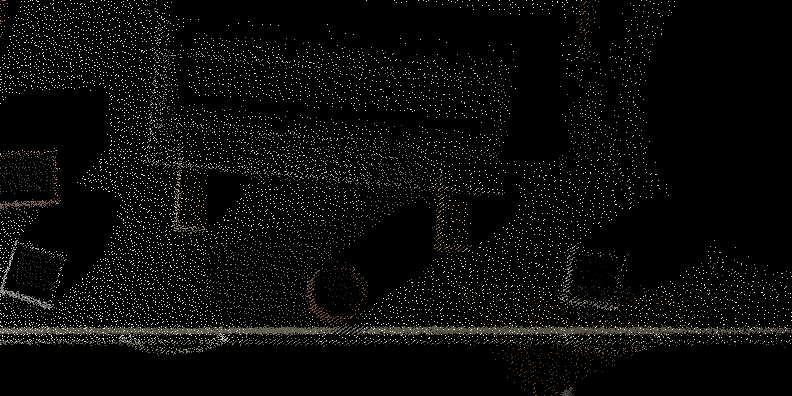

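View pics/td_wrist.png

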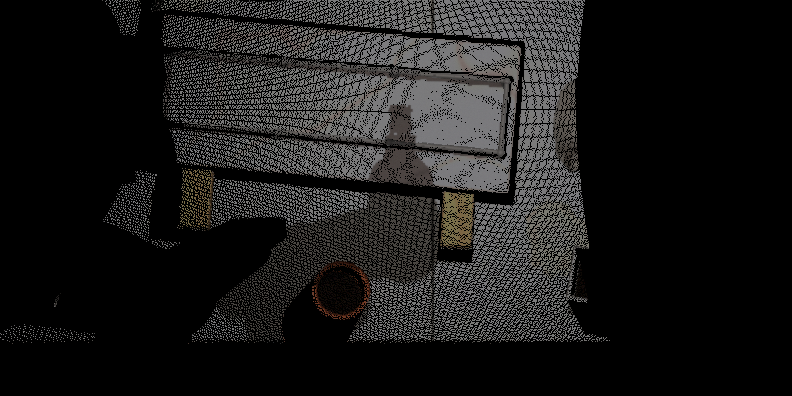

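```bash
python3 - <<'E'
from h import *
st=arm.read_state()
for n in ["scene","side","wrist"]:
    im=cv2.imread(f"pics/{n}0.png"); c=cloud(n,np.load(f"pics/{n}0.npy"),st)
    hsv=cv2.cvtColor(im,cv2.COLOR_BGR2HSV)
    wood=(hsv[...,0]>12)&(hsv[...,0]<32)&(hsv[...,1]>70)
    for nm,(x0,x1,y0,y1) in {"L":(450,600,180,280),"R":(430,580,-130,-30)}.items():
        m=wood&(c[...,0]>x0)&(c[...,0]<x1)&(c[...,1]>y0)&(c[...,1]<y1)&(c[...,2]>31)&(c[...,2]<41)
        p=c[m]
        if len(p)<10: continue
        r=cv2.minAreaRect(p[:,:2].astype(np.float32)); print(n,nm,len(p),"z",p[:,2].mean().round(1),np.round(cv2.boxPoints(r)).tolist())
    # pots
    sat=hsv[...,1]
    for nm,(x0,x1,y0,y1) in {"round":(375,480,10,120),"sqL":(375,490,380,480),"sqR":(375,490,-290,-170),"trough":(490,620,370,520)}.items():
        m=(c[...,0]>x0)&(c[...,0]<x1)&(c[...,1]>y0)&(c[...,1]<y1)&(c[...,2]>44)&(c[...,2]<70)
        p=c[m]
        if len(p)<10: continue
        r=cv2.minAreaRect(p[:,:2].astype(np.float32)); print(n,nm,len(p),"zmax",np.percentile(p[:,2],95).round(1),np.round(r[0]),np.round(r[1]),round(r[2],1),np.round(cv2.boxPoints(r)).tolist())
E
```

```text
scene L 112 z 35.8 [[489.0, 218.0], [554.0, 215.0], [556.0, 249.0], [490.0, 252.0]]
scene R 84 z 35.0 [[465.0, -78.0], [532.0, -80.0], [533.0, -46.0], [466.0, -44.0]]
scene round 251 zmax 61.7 [418.  68.] [63. 69.] 55.5 [[372.0, 62.0], [429.0, 23.0], [464.0, 75.0], [407.0, 114.0]]
scene sqL 420 zmax 59.3 [438. 412.] [63. 68.] 72.2 [[396.0, 393.0], [461.0, 372.0], [480.0, 432.0], [415.0, 452.0]]
scene sqR 193 zmax 58.6 [ 436. -224.] [71. 70.] 81.2 [[396.0, -254.0], [465.0, -265.0], [476.0, -195.0], [407.0, -184.0]]
scene trough 631 zmax 57.7 [544. 453.] [ 72. 143.] 7.2 [[499.0, 519.0], [517.0, 377.0], [589.0, 386.0], [571.0, 528.0]]
side L 103 z 35.0 [[484.0, 214.0], [554.0, 208.0], [556.0, 244.0], [487.0, 249.0]]
side R 114 z 35.7 [[462.0, -84.0], [526.0, -87.0], [527.0, -52.0], [464.0, -49.0]]
side round 251 zmax 61.4 [417.  64.] [67. 61.] 7.8 [[380.0, 90.0], [388.0, 29.0], [454.0, 38.0], [446.0, 99.0]]
side sqL 148 zmax 59.2 [429. 426.] [88. 45.] 26.6 [[380.0, 427.0], [400.0, 386.0], [479.0, 426.0], [458.0, 466.0]]
side sqR 271 zmax 59.3 [ 433. -227.] [63. 65.] 82.9 [[397.0, -254.0], [462.0, -262.0], [470.0, -200.0], [405.0, -192.0]]
side trough 147 zmax 59.7 [538. 495.] [74. 77.] 20.4 [[490.0, 518.0], [517.0, 446.0], [586.0, 472.0], [559.0, 544.0]]
wrist L 686 z 35.2 [[489.0, 211.0], [556.0, 207.0], [558.0, 242.0], [491.0, 246.0]]
wrist R 1396 z 35.3 [[467.0, -86.0], [530.0, -89.0], [532.0, -53.0], [468.0, -50.0]]
wrist round 1807 zmax 60.8 [420.  62.] [66. 65.] 3.7 [[385.0, 93.0], [389.0, 28.0], [455.0, 32.0], [451.0, 97.0]]
wrist sqL 29 zmax 57.6 [410. 385.] [ 3. 16.] 68.2 [[402.0, 387.0], [416.0, 381.0], [417.0, 383.0], [403.0, 389.0]]
wrist sqR 581 zmax 58.7 [ 437. -201.] [65. 24.] 11.8 [[402.0, -196.0], [407.0, -219.0], [471.0, -206.0], [466.0, -182.0]]
```

```bash
python3 -m creep '[[[-112,203,-60],[0,0,-1.62],-0.2],[[-112,203,-60],[0,0,-1.62],-0.2],[[-112,203,-60],[0,0,-1.62],-0.2],[[-112,203,-60],[0,0,-1.62],-0.2],[[-112,203,-60],[0,0,-1.62],-0.2],[[-112,203,-60],[0,0,-1.62],-0.2],[[-112,203,-60],[0,0,-1.62],-0.2],[[-112,203,-60],[0,0,-1.62],-0.2],[[-112,203,-60],[0,0,-1.62],-0.2],[[-112,203,-60],[0,0,-1.62],-0.2],[[-112,203,-60],[0,0,-1.62],-0.2],[[-112,203,-60],[0,0,-1.62],-0.2]]'; python3 -m creep '[[[0,0,0],[0,0,-0.05],-0.2],[[0,0,0],[0,0,-0.12],0],[[0,0,0],[0,0,-0.12],0],[[0,0,0],[0,0,-0.12],0]]'
python3 - <<'E'
from h import *
st=arm.read_state();print(st["clock"],st["position"],R.from_quat(st["ee_rot"]).as_matrix().round(3).tolist(),st["gripper_width"])
im,d=arm.get_image("wrist");cv2.imwrite("pics/w1.png",im[:,:,::-1]);np.save("pics/w1.npy",d)
im=im[:,:,::-1].copy();c=cloud("wrist",d,st)
hsv=cv2.cvtColor(im,cv2.COLOR_BGR2HSV)
wood=(hsv[...,0]>12)&(hsv[...,0]<32)&(hsv[...,1]>70)
m=wood&(c[...,0]>450)&(c[...,0]<600)&(c[...,1]>180)&(c[...,1]<280)&(c[...,2]>30)&(c[...,2]<42)
r=cv2.minAreaRect(c[m][:,:2].astype(np.float32));print(m.sum(),c[m][:,2].mean(),np.round(cv2.boxPoints(r),1).tolist())
E
```

```text
clock: 1.15
position: [512.7, 203.0, 171.0]
ee_rot: [-0.47, -0.528, 0.528, 0.47]
contact_force: [0.1, -0.1, -0.7]
gripper_width: 34.4
clock: 1.48
position: [512.8, 202.9, 171.1]
ee_rot: [-0.499, -0.501, 0.501, 0.499]
contact_force: [0.6, -0.4, 0.2]
gripper_width: 42.8
1.4833 [512.83975011 202.93144272 171.09706246] [[-0.003, -0.0, -1.0], [1.0, -0.0, -0.003], [-0.0, -1.0, 0.0]] 42.772227773303996
2350 35.26725999730965 [[486.6000061035156, 212.60000610351562], [559.9000244140625, 207.8000030517578], [562.2999877929688, 243.8000030517578], [488.8999938964844, 248.60000610351562]]
```

View pics/w1.png

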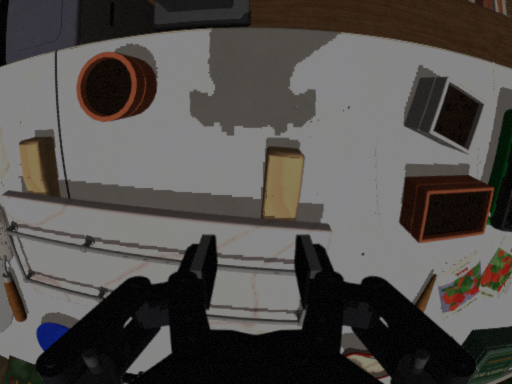

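```bash
python3 -m creep '[[[-2,26,-40],[0,0,-0.065],0.4],[[-3,26,-80],[0,0,-0.065],0.4],[[-3,26,-110],[0,0,-0.065],0.4],[[-3,26,-130],[0,0,-0.065],0.4],[[-3,26,-145],[0,0,-0.065],0.4],[[-3,26,-155],[0,0,-0.065],0.4],[[-3,26,-162],[0,0,-0.065],0.4],[[-3,26,-162],[0,0,-0.065],0.4]]'
python3 - <<'E'
from h import *
st=arm.read_state();print(st["position"],st["contact_force"])
im,d=arm.get_image("wrist");cv2.imwrite("pics/w2.png",im[:,:,::-1])
im,d=arm.get_image("side");crop(im[:,:,::-1],110,140,320,230,3.8,"pics/s2.png")
E
```

```text
clock: 2.2
position: [509.6, 228.7, 8.2]
ee_rot: [-0.515, -0.483, 0.485, 0.516]
contact_force: [1.2, -0.3, 0.1]
gripper_width: 60.2
[509.56233583 228.65712396   8.23869874] [ 1.21422523 -0.27409527  0.08948052]
```

View pics/w2.png

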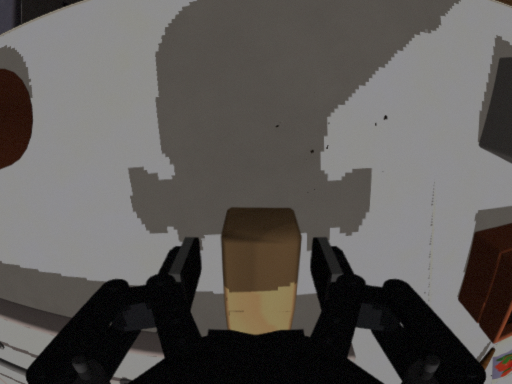

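View pics/s2.png

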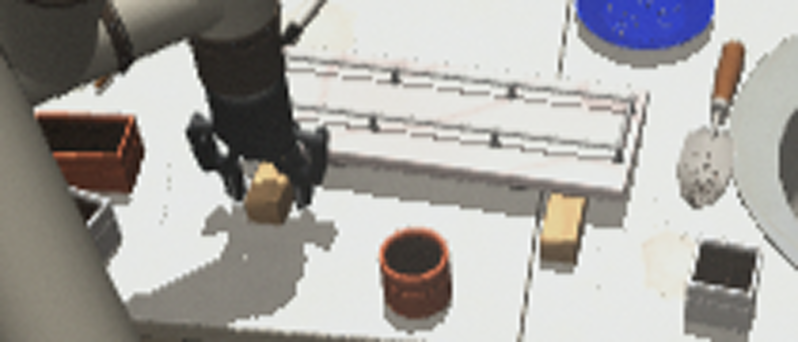

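```bash
python3 -m creep '[[[0,0,0],[0,0,0],-1],[[0,0,0],[0,0,0],-1],[[0,0,0],[0,0,0],-1],[[0,0,0],[0,0,0],-1],[[0,0,0],[0,0,0],-1],[[0,0,0],[0,0,0],-1]]'; python3 -m creep '[[[-4,0.3,0],[0,0,0],-1],[[-8,0.5,0],[0,0,0],-1],[[-12,0.8,0],[0,0,0],-1],[[-16,1,0],[0,0,0],-1],[[-20,1.3,0],[0,0,0],-1],[[-20,1.3,0],[0,0,0],-1],[[-20,1.3,0],[0,0,0],-1]]'
cat >> h.py <<'E'
def tilt():
    """board slab plane + edges from side and scene clouds"""
    im,d=arm.get_image("side");c=cloud("side",d);hsv=cv2.cvtColor(im[:,:,::-1].copy(),cv2.COLOR_BGR2HSV)
    im2,d2=arm.get_image("scene");c2=cloud("scene",d2)
    for n,cc in (("side",c),("scene",c2)):
        yaw=-0.085;o=np.array([615,70])
        q=cc[...,:2]-o;X=q@[np.cos(yaw),np.sin(yaw)];Y=q@[-np.sin(yaw),np.cos(yaw)]
        z=cc[...,2]
        m=(abs(X)<34)&(abs(Y)<180)&(z>15)&(z<60)
        if m.sum()<100: print(n,"few");continue
        A=np.c_[X[m],Y[m],np.ones(m.sum())];b=z[m];w=np.ones(len(b),bool)
        for _ in range(6):
            s=np.linalg.lstsq(A[w],b[w],rcond=None)[0];r=b-A@s;w=abs(r)<4
        print(n,"pitch(dz/dX) %.3f lean(dz/dY) %.4f z0 %.1f n %d"%(s[0],s[1],s[2],w.sum()))
    cv2.imwrite("pics/_side.png",im[:,:,::-1]);cv2.imwrite("pics/_scene.png",im2[:,:,::-1])
    return im,im2
E
python3 - <<'E'
from h import *
im,im2=tilt()
crop(im[:,:,::-1],110,140,320,230,3.8,"pics/s3.png")
E
```

```text
clock: 2.8
position: [510.8, 230.0, 10.8]
ee_rot: [0.515, 0.485, -0.483, -0.515]
contact_force: [-3.0, 1.3, 6.3]
gripper_width: 35.1
clock: 3.38
position: [492.4, 232.0, 10.8]
ee_rot: [0.516, 0.487, -0.482, -0.515]
contact_force: [5.0, 1.4, 5.2]
gripper_width: 35.1
side pitch(dz/dX) -0.109 lean(dz/dY) -0.0194 z0 37.9 n 757
scene pitch(dz/dX) -0.104 lean(dz/dY) -0.0181 z0 38.4 n 449
```

View pics/s3.png

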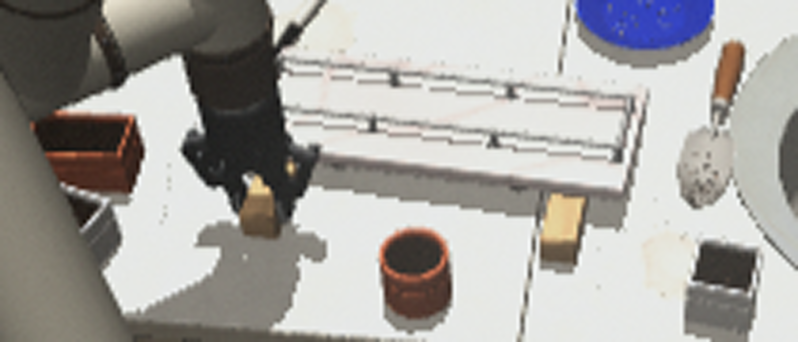

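```bash
python3 -m creep '[[[0,0,3],[0,0,0],0.4],[[0,0,3],[0,0,0],0.4],[[0,0,3],[0,0,0],0.4],[[0,0,40],[0,0,0],0.4],[[0,0,80],[0,0,0],0.4],[[0,0,120],[0,0,0],0.4],[[-4,-40,150],[0,0,0.02],0.4],[[-4,-80,150],[0,0,0.02],0.4],[[-4,-120,150],[0,0,0.02],0.4],[[-4,-160,150],[0,0,0.02],0.4],[[-4,-200,150],[0,0,0.02],0.4],[[-4,-240,150],[0,0,0.02],0.4]]'; python3 -m creep '[[[0,-30,0],[0,0,0],0.4],[[0,-58,0],[0,0,0],0.4],[[0,-58,0],[0,0,0],0.4],[[0,-58,0],[0,0,0],0.4]]'
cat >> h.py <<'E'
def wedge(x0,x1,y0,y1,name,zr=(30,42)):
    st=arm.read_state();im,d=arm.get_image("wrist");im=im[:,:,::-1].copy();cv2.imwrite(name,im)
    c=cloud("wrist",d,st);hsv=cv2.cvtColor(im,cv2.COLOR_BGR2HSV)
    wood=(hsv[...,0]>12)&(hsv[...,0]<32)&(hsv[...,1]>70)
    m=wood&(c[...,0]>x0)&(c[...,0]<x1)&(c[...,1]>y0)&(c[...,1]<y1)&(c[...,2]>zr[0])&(c[...,2]<zr[1])
    p=c[m];r=cv2.boxPoints(cv2.minAreaRect(p[:,:2].astype(np.float32)))
    r=r[np.argsort(r[:,0])];b=r[:2].mean(0);f=r[2:].mean(0);u=(f-b)/np.linalg.norm(f-b)
    print("tcp",st["position"].round(1),"n",m.sum(),"z",p[:,2].mean().round(1),"back",b.round(1),"yaw",np.arctan2(u[1],u[0]).round(3),"tailctr",(b+22.5*u).round(1),"w",np.linalg.norm(r[0]-r[1]).round(1))
E
python3 -c "
from h import *
wedge(420,600,-130,-30,'pics/w4.png')"
```

```text
clock: 4.48
position: [484.2, -11.7, 158.8]
ee_rot: [-0.51, -0.489, 0.49, 0.511]
contact_force: [0.6, -0.4, 0.7]
gripper_width: 59.6
clock: 4.82
position: [484.6, -69.0, 158.5]
ee_rot: [-0.511, -0.488, 0.489, 0.512]
contact_force: [-0.5, 0.0, 0.0]
gripper_width: 59.6
tcp [484.6 -69.  158.5] n 2409 z 35.2 back [466.3 -67.3] yaw -0.061 tailctr [488.8 -68.7] w 35.9
```

View pics/w4.png

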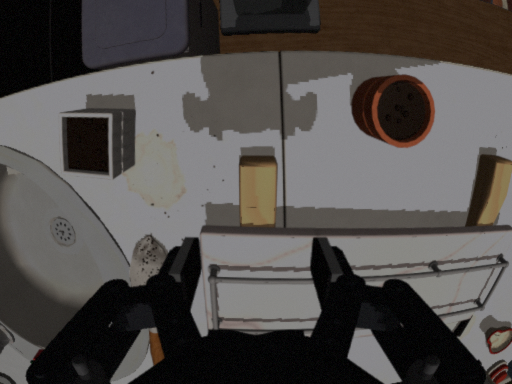

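```bash
python3 -m creep '[[[3,0,-40],[0,0,-0.016],0.4],[[3,0,-80],[0,0,-0.016],0.4],[[3,0,-110],[0,0,-0.016],0.4],[[3,0,-130],[0,0,-0.016],0.4],[[3,0,-140],[0,0,-0.016],0.4],[[3,0,-146],[0,0,-0.016],0.4],[[3,0,-146],[0,0,-0.016],-1],[[3,0,-146],[0,0,-0.016],-1],[[3,0,-146],[0,0,-0.016],-1],[[3,0,-146],[0,0,-0.016],-1],[[3,0,-146],[0,0,-0.016],-1],[[3,0,-146],[0,0,-0.016],-1]]'; python3 -m creep '[[[-4,0.3,0],[0,0,0],-1],[[-8,0.5,0],[0,0,0],-1],[[-12,0.8,0],[0,0,0],-1],[[-16,1,0],[0,0,0],-1],[[-20,1.3,0],[0,0,0],-1],[[-20,1.3,0],[0,0,0],-1],[[-20,1.3,0],[0,0,0],-1]]'
python3 -c "
from h import *
tilt()"
```

```text
clock: 5.87
position: [489.1, -67.2, 13.9]
ee_rot: [0.515, 0.485, -0.485, -0.514]
contact_force: [-1.6, 4.5, 0.8]
gripper_width: 35.0
clock: 6.45
position: [470.6, -66.2, 13.9]
ee_rot: [0.515, 0.486, -0.484, -0.514]
contact_force: [4.1, -0.5, -2.7]
gripper_width: 34.6
side pitch(dz/dX) -0.098 lean(dz/dY) -0.0049 z0 36.4 n 575
scene pitch(dz/dX) -0.093 lean(dz/dY) -0.0019 z0 36.7 n 679
```

Level again. Another 18 on the right, then back to the left.

```bash
python3 -m creep '[[[-4,0.3,0],[0,0,0],-1],[[-8,0.5,0],[0,0,0],-1],[[-12,0.8,0],[0,0,0],-1],[[-16,1,0],[0,0,0],-1],[[-20,1.3,0],[0,0,0],-1],[[-20,1.3,0],[0,0,0],-1],[[-20,1.3,0],[0,0,0],-1]]'
python3 -c "
from h import *
tilt()"
python3 -m creep '[[[0,0,2],[0,0,0],0.4],[[0,0,2],[0,0,0],0.4],[[0,0,2],[0,0,0],0.4],[[0,0,40],[0,0,0],0.4],[[0,0,80],[0,0,0],0.4],[[0,0,120],[0,0,0],0.4],[[20,40,145],[0,0,0],0.4],[[40,80,145],[0,0,0],0.4],[[40,120,145],[0,0,0],0.4],[[40,160,145],[0,0,0],0.4],[[40,200,145],[0,0,0],0.4],[[40,240,145],[0,0,0],0.4]]'; python3 -m creep '[[[0,30,0],[0,0,0],0.4],[[0,57,0],[0,0,0],0.4],[[0,57,0],[0,0,0],0.4],[[0,57,0],[0,0,0],0.4]]'
python3 -c "
from h import *
wedge(420,600,180,280,'pics/w5.png')"
```

```text
clock: 7.13
position: [449.4, -65.0, 13.9]
ee_rot: [0.515, 0.485, -0.485, -0.514]
contact_force: [2.7, 1.0, 3.4]
gripper_width: 34.7
side pitch(dz/dX) -0.080 lean(dz/dY) 0.0133 z0 34.7 n 457
scene pitch(dz/dX) -0.074 lean(dz/dY) 0.0162 z0 35.3 n 672
clock: 8.23
position: [487.6, 172.2, 157.6]
ee_rot: [-0.514, -0.484, 0.486, 0.515]
contact_force: [0.8, 0.3, 0.3]
gripper_width: 59.6
clock: 8.57
position: [487.9, 228.5, 157.2]
ee_rot: [-0.514, -0.484, 0.487, 0.514]
contact_force: [0.4, -0.8, -0.5]
gripper_width: 59.9
tcp [487.9 228.5 157.2] n 2504 z 35.3 back [469.4 232. ] yaw -0.074 tailctr [491.8 230.3] w 35.0
```

```bash
python3 -m creep '[[[3,2,-40],[0,0,-0.01],0.4],[[3,2,-80],[0,0,-0.01],0.4],[[3,2,-110],[0,0,-0.01],0.4],[[3,2,-130],[0,0,-0.01],0.4],[[3,2,-140],[0,0,-0.01],0.4],[[3,2,-144],[0,0,-0.01],0.4],[[3,2,-144],[0,0,-0.01],-1],[[3,2,-144],[0,0,-0.01],-1],[[3,2,-144],[0,0,-0.01],-1],[[3,2,-144],[0,0,-0.01],-1],[[3,2,-144],[0,0,-0.01],-1],[[3,2,-144],[0,0,-0.01],-1]]'; python3 -m creep '[[[-4,0.3,0],[0,0,0],-1],[[-8,0.5,0],[0,0,0],-1],[[-12,0.8,0],[0,0,0],-1],[[-16,1,0],[0,0,0],-1],[[-20,1.3,0],[0,0,0],-1],[[-20,1.3,0],[0,0,0],-1],[[-20,1.3,0],[0,0,0],-1]]'
python3 -c "
from h import *
tilt()"
python3 -m creep '[[[-4,0.3,0],[0,0,0],-1],[[-8,0.5,0],[0,0,0],-1],[[-12,0.8,0],[0,0,0],-1],[[-16,1,0],[0,0,0],-1],[[-20,1.3,0],[0,0,0],-1],[[-20,1.3,0],[0,0,0],-1],[[-20,1.3,0],[0,0,0],-1]]'
python3 -c "
from h import *
tilt()"
```

```text
clock: 9.62
position: [493.0, 231.1, 15.9]
ee_rot: [0.517, 0.484, -0.481, -0.517]
contact_force: [-1.4, 2.9, 5.9]
gripper_width: 34.9
clock: 10.2
position: [475.1, 233.2, 15.9]
ee_rot: [0.517, 0.486, -0.48, -0.516]
contact_force: [6.0, 1.7, 2.3]
gripper_width: 34.4
side pitch(dz/dX) -0.057 lean(dz/dY) -0.0018 z0 33.4 n 816
scene pitch(dz/dX) -0.057 lean(dz/dY) 0.0005 z0 33.8 n 476
clock: 10.88
position: [454.5, 234.3, 15.9]
ee_rot: [0.517, 0.485, -0.481, -0.516]
contact_force: [4.4, 1.4, 6.3]
gripper_width: 34.8
side pitch(dz/dX) -0.043 lean(dz/dY) -0.0177 z0 32.2 n 821
scene pitch(dz/dX) -0.038 lean(dz/dY) -0.0174 z0 32.7 n 450
```

```bash
python3 -m creep '[[[0,0,2],[0,0,0],0.4],[[0,0,2],[0,0,0],0.4],[[0,0,2],[0,0,0],0.4],[[0,0,40],[0,0,0],0.4],[[0,0,80],[0,0,0],0.4],[[0,0,120],[0,0,0],0.4],[[-4,-40,145],[0,0,0],0.4],[[-4,-80,145],[0,0,0],0.4],[[-4,-120,145],[0,0,0],0.4],[[-4,-160,145],[0,0,0],0.4],[[-4,-200,145],[0,0,0],0.4],[[-4,-240,145],[0,0,0],0.4]]'; python3 -m creep '[[[0,-30,0],[0,0,0],0.4],[[0,-58,0],[0,0,0],0.4],[[0,-58,0],[0,0,0],0.4],[[0,-58,0],[0,0,0],0.4]]'
python3 -c "
from h import *
wedge(400,600,-130,-30,'pics/w6.png')"
```

```text
clock: 11.98
position: [446.2, -9.4, 158.8]
ee_rot: [-0.516, -0.482, 0.483, 0.517]
contact_force: [1.2, 0.3, 0.9]
gripper_width: 59.4
clock: 12.32
position: [446.7, -66.7, 158.5]
ee_rot: [-0.517, -0.481, 0.482, 0.519]
contact_force: [-0.0, -0.2, -0.0]
gripper_width: 59.3
tcp [446.7 -66.7 158.5] n 2443 z 35.2 back [426.4 -65.3] yaw -0.052 tailctr [448.8 -66.4] w 34.9
```

```bash
python3 -m creep '[[[2,0,-40],[0,0,0.02],0.4],[[2,0,-80],[0,0,0.02],0.4],[[2,0,-110],[0,0,0.02],0.4],[[2,0,-130],[0,0,0.02],0.4],[[2,0,-140],[0,0,0.02],0.4],[[2,0,-145],[0,0,0.02],0.4],[[2,0,-145],[0,0,0.02],-1],[[2,0,-145],[0,0,0.02],-1],[[2,0,-145],[0,0,0.02],-1],[[2,0,-145],[0,0,0.02],-1],[[2,0,-145],[0,0,0.02],-1],[[2,0,-145],[0,0,0.02],-1]]'; python3 -m creep '[[[-4,0.3,0],[0,0,0],-1],[[-8,0.5,0],[0,0,0],-1],[[-12,0.8,0],[0,0,0],-1],[[-16,1,0],[0,0,0],-1],[[-20,1.3,0],[0,0,0],-1],[[-20,1.3,0],[0,0,0],-1],[[-20,1.3,0],[0,0,0],-1]]'
python3 -c "
from h import *
tilt()"
python3 -m creep '[[[-4,0.3,0],[0,0,0],-1],[[-8,0.5,0],[0,0,0],-1],[[-12,0.8,0],[0,0,0],-1],[[-16,1,0],[0,0,0],-1],[[-20,1.3,0],[0,0,0],-1],[[-20,1.3,0],[0,0,0],-1],[[-20,1.3,0],[0,0,0],-1]]'
python3 -c "
from h import *
tilt()"
```

```text
clock: 13.37
position: [450.2, -65.0, 15.0]
ee_rot: [0.512, 0.488, -0.487, -0.512]
contact_force: [-1.0, 3.7, 2.1]
gripper_width: 34.6
clock: 13.95
position: [432.0, -63.7, 15.0]
ee_rot: [0.513, 0.489, -0.487, -0.511]
contact_force: [4.4, 1.6, -1.8]
gripper_width: 34.5
side pitch(dz/dX) -0.036 lean(dz/dY) -0.0064 z0 30.5 n 360
scene pitch(dz/dX) -0.028 lean(dz/dY) -0.0023 z0 31.1 n 756
clock: 14.63
position: [410.8, -62.6, 14.9]
ee_rot: [0.512, 0.488, -0.487, -0.512]
contact_force: [1.5, 2.2, 5.7]
gripper_width: 35.1
side pitch(dz/dX) -0.026 lean(dz/dY) 0.0147 z0 29.3 n 174
scene pitch(dz/dX) -0.012 lean(dz/dY) 0.0181 z0 29.7 n 766
```

View pics/_side.png

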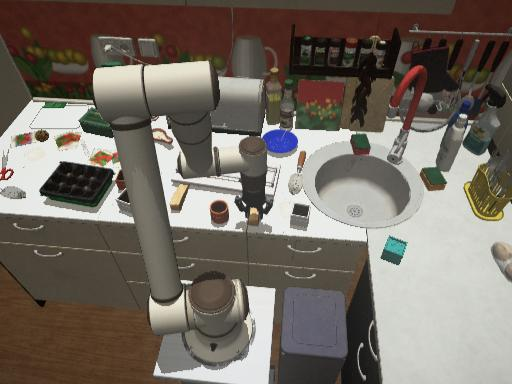

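```bash
python3 -m creep '[[[-6,0.4,0],[0,0,0],-1],[[-12,0.8,0],[0,0,0],-1],[[-18,1,0],[0,0,0],-1],[[-23,1.5,0],[0,0,0],-1],[[-25,1.5,0],[0,0,0],-1],[[-25,1.5,0],[0,0,0],-1],[[-25,1.5,0],[0,0,0],-1]]'
python3 -c "
from h import *
a,b=tilt()
crop(a[:,:,::-1],110,140,320,230,3.8,'pics/s7.png')
"
```

```text
clock: 15.32
position: [385.2, -61.2, 14.9]
ee_rot: [0.512, 0.488, -0.487, -0.512]
contact_force: [2.5, 1.9, 8.4]
gripper_width: 34.9
side few
scene pitch(dz/dX) -0.011 lean(dz/dY) 0.0158 z0 29.8 n 756
```

View pics/s7.png

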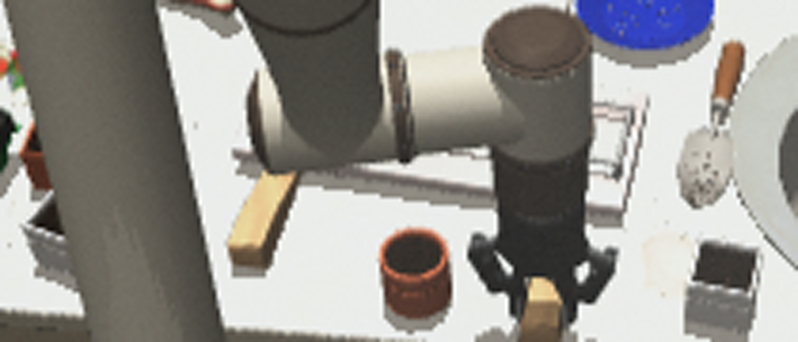

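View pics/_scene.png

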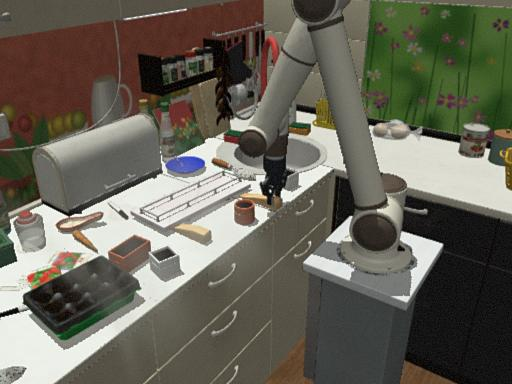

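```bash
python3 -m creep '[[[0,0,25],[0,0,0],-1],[[0,0,60],[0,0,0],-1],[[0,0,80],[0,0,0],-1],[[6,-30,80],[0,0,-0.06],-1],[[16,-60,80],[0,0,-0.06],-1],[[20,-81,80],[0,0,-0.06],-1],[[20,-81,80],[0,0,-0.06],-1],[[20,-81,60],[0,0,-0.06],-1],[[20,-81,40],[0,0,-0.06],-1],[[20,-81,30],[0,0,-0.06],-1],[[20,-81,20],[0,0,-0.06],-1],[[20,-81,20],[0,0,-0.06],-1]]'
python3 - <<'E'
from h import *
print(arm.read_state()["contact_force"],arm.read_state()["position"])
im,d=arm.get_image("wrist");cv2.imwrite("pics/w8.png",im[:,:,::-1])
im,d=arm.get_image("side");crop(im[:,:,::-1],180,140,340,230,4.5,"pics/s8.png")
E
```

```text
clock: 16.42
position: [400.0, -142.1, 31.6]
ee_rot: [-0.524, -0.469, 0.474, 0.53]
contact_force: [-0.9, 0.3, -1.5]
gripper_width: 35.1
[-0.90076305  0.33620405 -1.50400021] [ 400.04926044 -142.08188168   31.60579173]
```

View pics/w8.png

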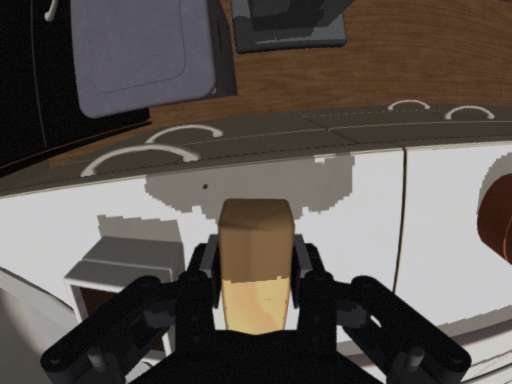

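View pics/s8.png

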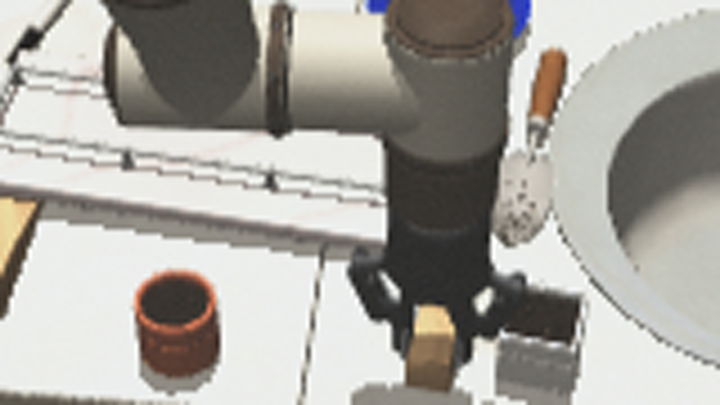

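```bash
python3 -m creep '[[[0,3,-8],[0,0,0],-1],[[0,3,-15],[0,0,0],-1],[[0,3,-17],[0,0,0],-1],[[0,3,-17],[0,0,0],-1],[[0,3,-17],[0,0,0],0.02],[[0,3,-17],[0,0,0],0.02],[[0,3,-17],[0,0,0],0.02],[[0,3,-17],[0,0,0],0.02]]'; python3 -m creep '[[[0,0,20],[0,0,0],0.02],[[0,0,60],[0,0,0],0.02],[[0,0,100],[0,0,0],0.02],[[0,0,140],[0,0,0],0.02],[[0,40,150],[0,0,0],0.02],[[0,80,150],[0,0,0],0.02],[[0,80,150],[0,0,0],0.02]]'
python3 - <<'E'
from h import *
wedge(370,480,-200,-90,"pics/w9.png")
tilt()
E
```

```text
clock: 17.18
position: [405.3, -139.3, 17.6]
ee_rot: [0.527, 0.472, -0.472, -0.526]
contact_force: [0.7, 0.1, -0.3]
gripper_width: 43.5
clock: 17.77
position: [406.1, -55.1, 169.2]
ee_rot: [0.526, 0.475, -0.472, -0.524]
contact_force: [-0.5, 0.2, -0.4]
gripper_width: 43.7
tcp [406.1 -55.1 169.2] n 2096 z 35.0 back [ 380.9 -137.8] yaw -0.12 tailctr [ 403.2 -140.5] w 36.5
side pitch(dz/dX) -0.021 lean(dz/dY) 0.0127 z0 29.2 n 560
scene pitch(dz/dX) -0.008 lean(dz/dY) 0.0157 z0 29.7 n 755
```

View pics/w9.png

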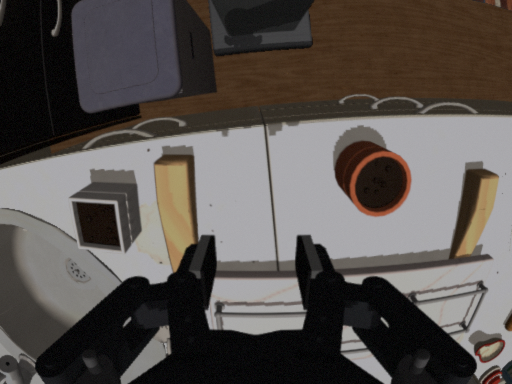

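```bash
python3 -m creep '[[[10,40,-8],[0,0,0.05],0.4],[[20,80,-8],[0,0,0.05],0.4],[[30,120,-8],[0,0,0.05],0.4],[[48,160,-8],[0,0,0.05],0.4],[[48,200,-8],[0,0,0.05],0.4],[[48,240,-8],[0,0,0.05],0.4],[[48,280,-8],[0,0,0.05],0.4],[[48,290,-8],[0,0,0.05],0.4],[[48,290,-8],[0,0,0.05],0.4],[[48,290,-8],[0,0,0.05],0.4]]'
python3 - <<'E'
from h import *
wedge(400,540,180,300,"pics/w10.png")
E
```

```text
clock: 18.75
position: [452.9, 229.6, 158.3]
ee_rot: [-0.515, -0.484, 0.486, 0.515]
contact_force: [-0.4, -0.1, -0.7]
gripper_width: 59.8
tcp [452.9 229.6 158.3] n 2496 z 35.3 back [430.4 233.5] yaw -0.056 tailctr [452.9 232.2] w 35.1
```

```bash
python3 -m creep '[[[0,3,-40],[0,0,0],0.4],[[0,3,-80],[0,0,0],0.4],[[0,3,-110],[0,0,0],0.4],[[0,3,-130],[0,0,0],0.4],[[0,3,-140],[0,0,0],0.4],[[0,3,-145],[0,0,0],0.4],[[0,3,-145],[0,0,0],-1],[[0,3,-145],[0,0,0],-1],[[0,3,-145],[0,0,0],-1],[[0,3,-145],[0,0,0],-1],[[0,3,-145],[0,0,0],-1],[[0,3,-145],[0,0,0],-1]]'; python3 -m creep '[[[-5,0.3,0],[0,0,0],-1],[[-10,0.5,0],[0,0,0],-1],[[-15,0.8,0],[0,0,0],-1],[[-20,1.3,0],[0,0,0],-1],[[-26,1.6,0],[0,0,0],-1],[[-32,2,0],[0,0,0],-1],[[-38,2.4,0],[0,0,0],-1],[[-44,2.8,0],[0,0,0],-1],[[-50,3.2,0],[0,0,0],-1],[[-54,3.4,0],[0,0,0],-1],[[-54,3.4,0],[0,0,0],-1]]'
python3 - <<'E'
from h import *
a,b=tilt()
crop(a[:,:,::-1],110,140,320,230,3.8,'pics/s11.png')
crop(b[:,:,::-1],100,150,310,290,3.8,"pics/c11.png")
E
```

```text
clock: 19.8
position: [453.9, 234.1, 15.7]
ee_rot: [0.515, 0.486, -0.484, -0.514]
contact_force: [1.6, -2.6, 6.3]
gripper_width: 34.8
clock: 20.72
position: [399.7, 239.0, 15.7]
ee_rot: [-0.514, -0.487, 0.484, 0.514]
contact_force: [0.2, 1.7, 7.2]
gripper_width: 34.9
side pitch(dz/dX) 0.001 lean(dz/dY) -0.0005 z0 28.1 n 858
scene pitch(dz/dX) -0.004 lean(dz/dY) -0.0004 z0 28.8 n 452
```

View pics/s11.png

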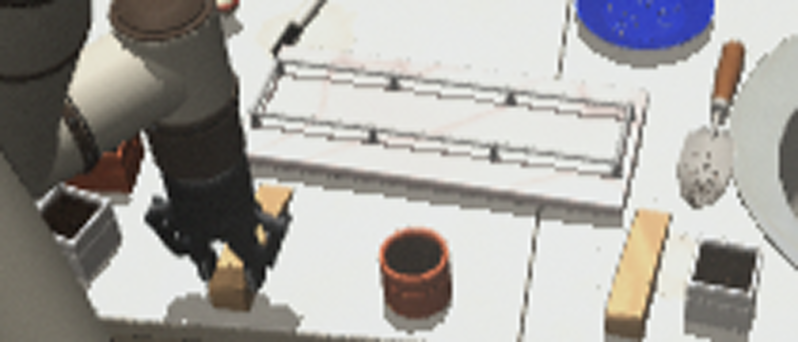

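View pics/c11.png

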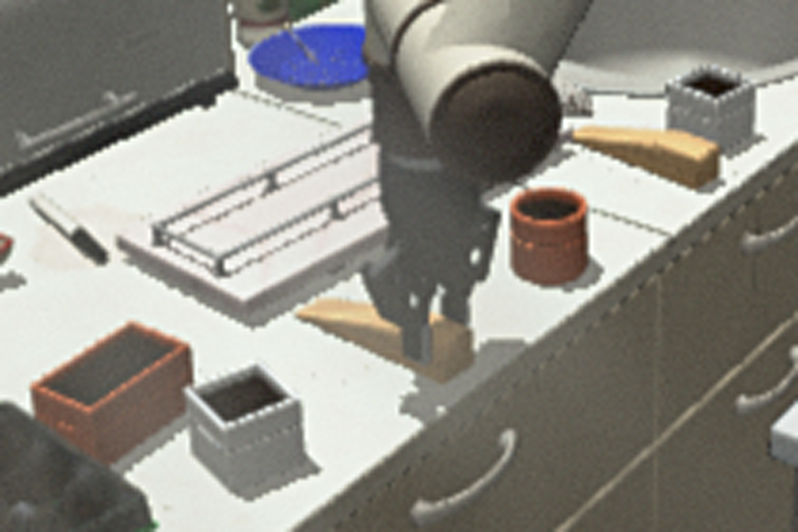

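```bash
python3 -m creep '[[[0,0,25],[0,0,0],-1],[[0,0,60],[0,0,0],-1],[[0,0,80],[0,0,0],-1],[[3,30,80],[0,0,0],-1],[[6,60,80],[0,0,0],-1],[[9,82,80],[0,0,0],-1],[[9,82,70],[0,0,0],-1],[[9,82,50],[0,0,0],-1],[[9,82,30],[0,0,0],-1],[[9,82,15],[0,0,0],-1],[[9,82,8],[0,0,0],-1],[[9,82,4],[0,0,0],-1]]'; python3 -m creep '[[[0,0,-1],[0,0,0],-1],[[0,0,-1],[0,0,0],0.05],[[0,0,-1],[0,0,0],0.05],[[0,0,-1],[0,0,0],0.05],[[0,0,40],[0,0,0],0.05],[[0,0,80],[0,0,0],0.05],[[0,0,120],[0,0,0],0.05],[[0,0,160],[0,0,0],0.4],[[0,0,180],[0,0,0],0.4],[[0,0,180],[0,0,0],0.4]]'
python3 - <<'E'
from h import *
wedge(370,480,270,380,"pics/w12.png")
a,b=tilt()
crop(b[:,:,::-1],90,150,300,290,3.8,"pics/c12.png")
E
```

```text
clock: 21.82
position: [406.5, 317.6, 16.6]
ee_rot: [0.515, 0.483, -0.487, -0.514]
contact_force: [0.4, -0.4, -1.7]
gripper_width: 34.6
clock: 22.65
position: [410.3, 321.6, 205.3]
ee_rot: [-0.514, -0.49, 0.48, 0.515]
contact_force: [-0.1, 0.2, -1.0]
gripper_width: 59.8
tcp [410.3 321.6 205.3] n 1894 z 35.3 back [383.9 317.5] yaw -0.047 tailctr [406.4 316.5] w 34.4
side pitch(dz/dX) -0.011 lean(dz/dY) -0.0003 z0 28.1 n 838
scene pitch(dz/dX) -0.000 lean(dz/dY) 0.0007 z0 28.6 n 763
```

View pics/w12.png

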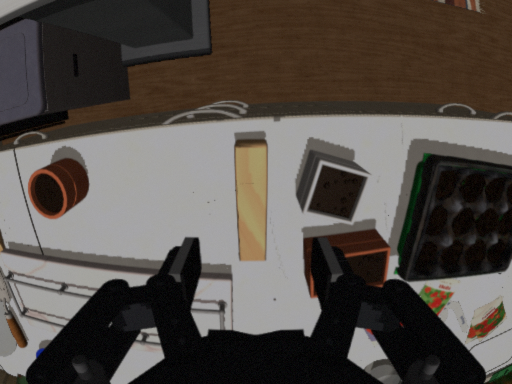

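View pics/c12.png

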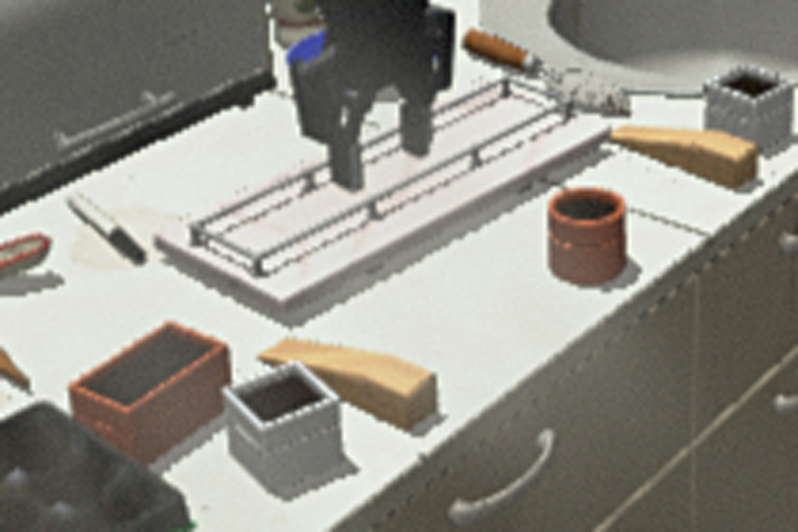

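```bash
python3 -m creep '[[[10,10,10],[0,0,0.12],1],[[30,10,20],[0,0,0.24],1],[[50,10,20],[0,0,0.36],1],[[70,10,20],[0,0,0.48],1],[[70,10,20],[0,0,0.6],1],[[70,10,20],[0,0,0.72],1],[[70,10,20],[0,0,0.84],1],[[70,10,20],[0,0,0.96],1],[[70,10,20],[0,0,1.08],1],[[70,10,20],[0,0,1.2],1],[[70,10,20],[0,0,1.32],1],[[70,10,20],[0,0,1.32],1]]'
python3 - <<'E'
from h import *
st=arm.read_state();im,d=arm.get_image("wrist");im=im[:,:,::-1].copy();cv2.imwrite("pics/w13.png",im);np.save("pics/w13.npy",d)
print(st["position"],R.from_quat(st["ee_rot"]).as_matrix()[:,0].round(3)); np.savez("pics/w13st.npz",position=st["position"],ee_rot=st["ee_rot"])
E
```

```text
clock: 23.8
position: [477.3, 328.5, 216.2]
ee_rot: [-0.108, -0.698, 0.7, 0.109]
contact_force: [1.0, 0.6, -1.3]
gripper_width: 85.5
[477.32470367 328.47436176 216.22373101] [-0.953  0.303  0.002]
```

View pics/w13.png

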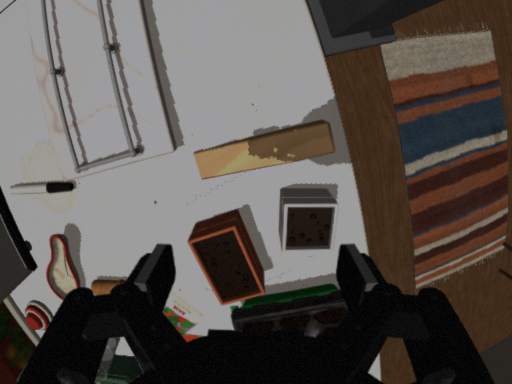

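```bash
cat >> h.py <<'E'
def rim(c,box,zr,label=""):
    x0,x1,y0,y1=box
    m=(c[...,0]>x0)&(c[...,0]<x1)&(c[...,1]>y0)&(c[...,1]<y1)&(c[...,2]>zr[0])&(c[...,2]<zr[1])
    p=c[m]
    r=cv2.minAreaRect(p[:,:2].astype(np.float32));b=cv2.boxPoints(r)
    print(label,len(p),"z",np.percentile(p[:,2],[10,90]).round(1),"ctr",np.round(r[0],1),"size",np.round(r[1],1),"ang",round(r[2],1),b.round(0).tolist())
E
python3 - <<'E'
from h import *
st=np.load("pics/w13st.npz");c=cloud("wrist",np.load("pics/w13.npy"),st)
for zlo in (40,48):
  rim(c,(370,490,370,490),(zlo,66),"sqL")
  rim(c,(491,620,370,530),(zlo,66),"trough")
E
```

```text
sqL 2890 z [48.4 58.2] ctr [439.4 407.5] size [62.2 61.9] ang 72.4 [[401.0, 387.0], [459.0, 369.0], [478.0, 428.0], [419.0, 446.0]]
trough 4929 z [45.6 56.4] ctr [536.1 454.5] size [ 83.4 152. ] ang 3.0 [[490.0, 528.0], [498.0, 376.0], [582.0, 381.0], [574.0, 533.0]]
sqL 2696 z [48.8 58.3] ctr [439.4 407.5] size [62.2 61.9] ang 72.4 [[401.0, 387.0], [459.0, 369.0], [478.0, 428.0], [419.0, 446.0]]
trough 2113 z [49.1 58.6] ctr [536.6 454.8] size [ 82.5 152.7] ang 3.9 [[490.0, 528.0], [501.0, 376.0], [583.0, 381.0], [572.0, 534.0]]
```

```bash
python3 -m creep '[[[0,0,0],[0,0,0],1]]'; python3 - <<'E'
from h import *
st=np.load("pics/w13st.npz");c=cloud("wrist",np.load("pics/w13.npy"),st)
im=cv2.imread("pics/w13.png");h=cv2.cvtColor(im,cv2.COLOR_BGR2HSV)
m=((h[...,0]<14)|(h[...,0]>172))&(h[...,1]>110)
c2=np.where(m[...,None],c,np.nan)
rim(c2,(491,620,370,530),(48,62),"trough")
p=arm.read_state();print(p["position"])
# board from this view: gallery/slab
E
```

```text
clock: 23.93
position: [477.6, 328.7, 217.0]
ee_rot: [-0.11, -0.698, 0.699, 0.111]
contact_force: [0.2, -0.0, -0.3]
gripper_width: 85.4
trough 1210 z [49.1 55.9] ctr [543.8 450.5] size [ 75.9 148.7] ang 11.8 [[491.0, 516.0], [522.0, 370.0], [596.0, 386.0], [566.0, 531.0]]
[477.60435084 328.7370857  217.02558083]
```

```bash
python3 -m creep '[[[-19,40,0],[0,0,0],1],[[-38,79,-20],[0,0,0],1],[[-38,79,-60],[0,0,0],1],[[-38,79,-100],[0,0,0],1],[[-38,79,-125],[0,0,0],1],[[-38,79,-140],[0,0,0],1],[[-38,79,-140],[0,0,0],1]]'
python3 - <<'E'
from h import *
p=arm.read_state();print(p["position"])
im,d=arm.get_image("wrist");cv2.imwrite("pics/w14.png",im[:,:,::-1])
im,d=arm.get_image("scene");crop(im[:,:,::-1],90,150,300,290,3.8,"pics/c14.png")
E
```

```text
clock: 24.52
position: [437.9, 405.6, 73.5]
ee_rot: [-0.108, -0.695, 0.702, 0.112]
contact_force: [-0.1, -0.9, -1.1]
gripper_width: 85.5
[437.89672719 405.63424452  73.45420792]
```

View pics/w14.png

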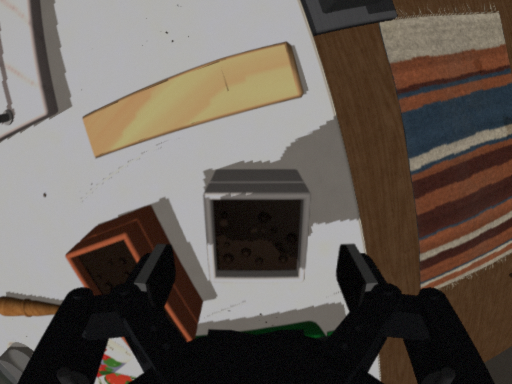

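View pics/c14.png

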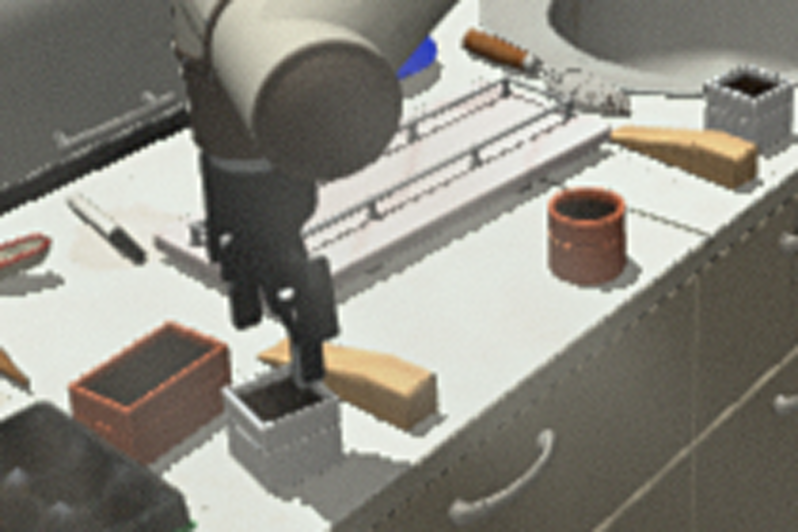

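```bash
python3 - <<'E'
from h import *
im=cv2.imread("pics/w13.png");crop(im,170,190,350,320,4.4,"pics/w13c.png")
E
```

```text
(no output)
```

View pics/w13c.png

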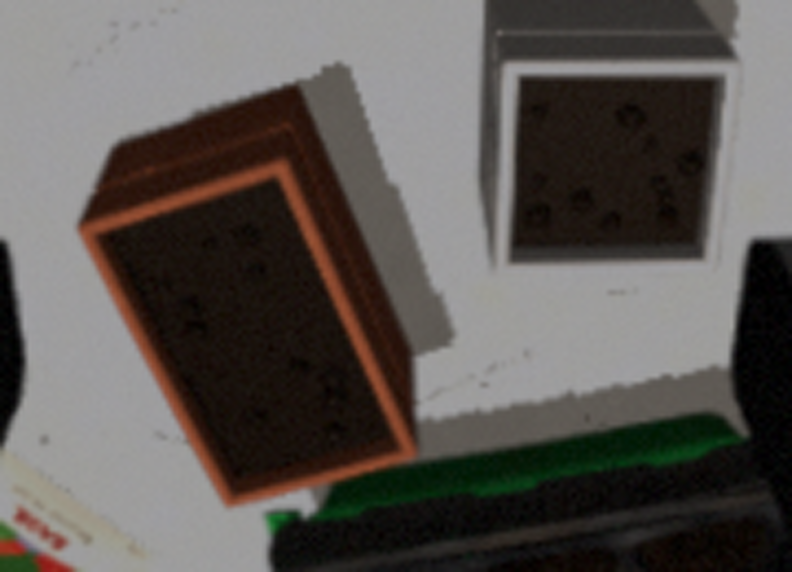

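```bash
cat >> h.py <<'E'
def wray(uv,st,z):
    p=arm.camera_params("wrist");K=np.array(p["camera_matrix"]);T=np.array(p["T_tool_cam"])
    uv=np.array(uv,float);x=(uv[:,0]-K[0,2])/K[0,0];y=(uv[:,1]-K[1,2])/K[1,1];r=np.hypot(x,y)
    d=np.c_[x/r*np.sin(r),y/r*np.sin(r),np.cos(r)]
    M=R.from_quat(st["ee_rot"]).as_matrix();d=d@T[:3,:3].T@M.T;o=M@T[:3,3]+st["position"]
    return o+d*((z-o[2])/d[:,2])[:,None]
E
python3 - <<'E'
from h import *
st=np.load("pics/w13st.npz")
q=wray([(188.2,241.8),(235.2,226.4),(264.3,292.7),(222.3,304.3)],st,55)[:,:2];print(q.round(1).tolist(),q.mean(0).round(1),[np.linalg.norm(q[i]-q[i-1]).round(1) for i in range(4)])
a=q[3]-q[0]+q[2]-q[1];print("own y dir",a/np.linalg.norm(a))
E
```

```text
[[579.6, 383.2], [519.6, 380.4], [515.7, 480.9], [574.3, 483.8]] [547.3 432.1] [np.float64(100.7), np.float64(60.1), np.float64(100.6), np.float64(58.6)]
own y dir [-0.04605252  0.99893902]
```

```bash
python3 -m creep '[[[1,1,-20],[0,0,0],1],[[1,1,-35],[0,0,0],1],[[1,1,-44],[0,0,0],1],[[1,1,-48],[0,0,0],1],[[1,1,-48],[0,0,0],-1],[[1,1,-48],[0,0,0],-1],[[1,1,-48],[0,0,0],-1],[[1,1,-48],[0,0,0],-1],[[1,1,-48],[0,0,0],-1]]'; python3 -m creep '[[[0,0,10],[0,0,0],-1],[[0,0,40],[0,0,0],-1],[[0,0,80],[0,0,0],-1],[[0,0,110],[0,0,0],-1],[[0,0,110],[0,0,0],-1]]'
python3 - <<'E'
from h import *
im,d=arm.get_image("wrist");cv2.imwrite("pics/w15.png",im[:,:,::-1])
im,d=arm.get_image("scene");cv2.imwrite("pics/c15.png",im[:,:,::-1])
E
```

```text
clock: 25.37
position: [441.6, 410.3, 32.0]
ee_rot: [0.11, 0.7, -0.698, -0.108]
contact_force: [-0.3, -0.3, 6.8]
gripper_width: 61.2
clock: 25.78
position: [443.7, 412.0, 148.0]
ee_rot: [0.111, 0.703, -0.695, -0.106]
contact_force: [1.0, 0.9, -1.0]
gripper_width: 60.5
```

View pics/w15.png

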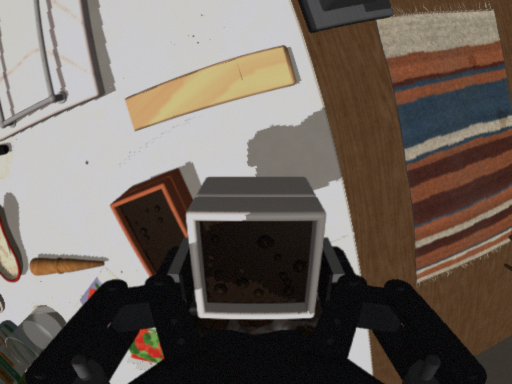

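View pics/c15.png

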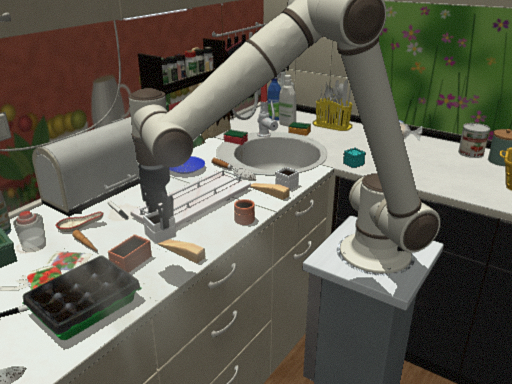

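```bash
python3 -m creep '[[[30,-20,40],[0,0,0.06],-1],[[60,-50,50],[0,0,0.12],-1],[[90,-80,50],[0,0,0.18],-1],[[120,-110,50],[0,0,0.22],-1],[[150,-140,50],[0,0,0.22],-1],[[165,-165,50],[0,0,0.22],-1],[[168,-180,50],[0,0,0.22],-1],[[168,-180,50],[0,0,0.22],-1],[[168,-180,50],[0,0,0.22],-1]]'
python3 - <<'E'
from h import *
st=arm.read_state();im,d=arm.get_image("wrist");cv2.imwrite("pics/w16.png",im[:,:,::-1]);np.save("pics/w16.npy",d)
np.savez("pics/w16st.npz",position=st["position"],ee_rot=st["ee_rot"]);print(st["position"])
im,d=arm.get_image("side");cv2.imwrite("pics/s16.png",im[:,:,::-1]);np.save("pics/s16.npy",d)
crop(im[:,:,::-1],110,140,320,230,3.8,"pics/s16c.png")
E
```

```text
clock: 26.63
position: [608.1, 227.4, 187.8]
ee_rot: [-0.031, -0.706, 0.707, 0.034]
contact_force: [-0.3, 0.2, -2.4]
gripper_width: 60.8
[608.05168644 227.35160294 187.76764346]
```

View pics/w16.png

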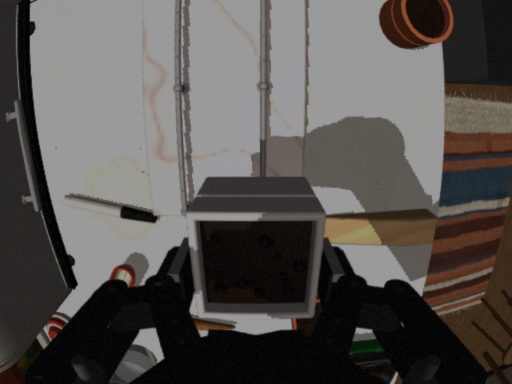

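View pics/s16c.png

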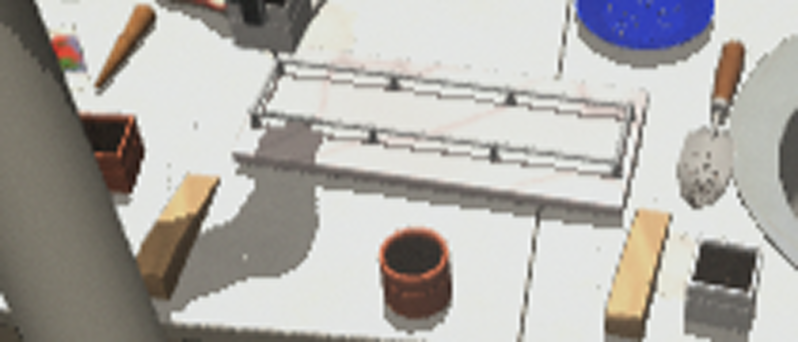

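```bash
cat >> h.py <<'E'
def pray(n,uv,z):
    p=arm.camera_params(n);K=np.array(p["camera_matrix"]);E=np.array(p["extrinsics"])
    uv=np.array(uv,float);d=np.c_[(uv-K[:2,2])/K[0,0],np.ones(len(uv))]@E[:3,:3];o=-E[:3,:3].T@E[:3,3]
    return o+d*((z-o[2])/d[:,2])[:,None]
E
python3 - <<'E'
from h import *
st=np.load("pics/w16st.npz")
im=cv2.imread("pics/w16.png");crop(im,130,0,320,215,2.7,"pics/w16c.png")
print("back",wray([(178,20),(183,180)],st,44).round(1).tolist());print("front",wray([(264.5,20),(263.5,160)],st,44).round(1).tolist())
q=pray("side",[(183.7,156.3),(177.6,169.5),(276.3,166.8),(272.4,181.6)],45);print(q.round(1).tolist(),q.mean(0))
im=cv2.imread("pics/_scene.png");crop(im,130,160,270,240,5.5,"pics/c12b.png")
E
```

```text
back [[668.6, 61.2, 44.0], [683.2, 222.4, 44.0]]
front [[586.0, 72.6, 44.0], [599.4, 209.8, 44.0]]
[[680.5, 252.4, 45.0], [602.8, 259.3, 45.0], [654.3, -127.5, 45.0], [571.9, -118.0, 45.0]] [627.3753348   66.52430823  45.        ]
```

View pics/w16c.png

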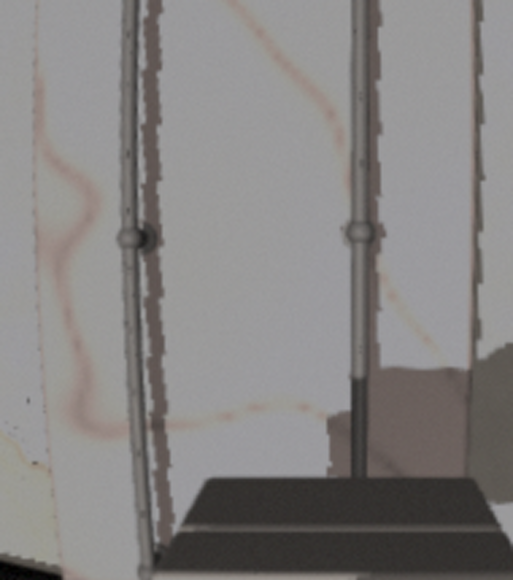

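View pics/c12b.png

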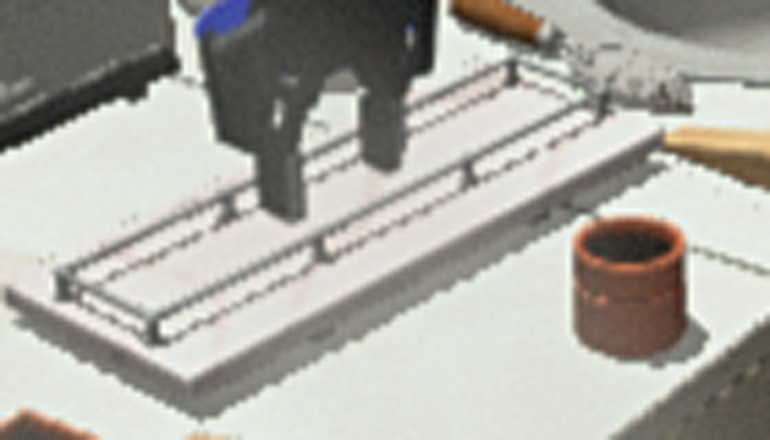

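```bash
python3 - <<'E'
from h import *
q=pray("scene",[(141.8,210),(158.2,217.8),(223.3,171.3),(239.3,177.8)],46);print(q.round(1).tolist(),q.mean(0))
E
```

```text
[[676.9, 263.0, 46.0], [598.8, 268.8, 46.0], [640.2, -113.2, 46.0], [558.5, -101.7, 46.0]] [618.60919159  79.24173702  46.        ]
```

```bash
python3 -m creep '[[[8,-40,0],[0,0,0],-1],[[15,-80,0],[0,0,0],-1],[[22,-115,0],[0,0,0],-1],[[22,-127,0],[0,0,0],-1],[[22,-127,-30],[0,0,0],-1],[[22,-127,-60],[0,0,0],-1],[[22,-127,-80],[0,0,0],-1],[[22,-127,-90],[0,0,0],-1],[[22,-127,-90],[0,0,0],-1],[[22,-127,-90],[0,0,0],-1]]'
python3 - <<'E'
from h import *
print(arm.read_state()["contact_force"])
im,d=arm.get_image("wrist");cv2.imwrite("pics/w17.png",im[:,:,::-1])
im,d=arm.get_image("side");crop(im[:,:,::-1],130,110,300,200,4.6,"pics/s17c.png")
E
```

```text
clock: 27.57
position: [631.3, 103.2, 100.7]
ee_rot: [-0.031, -0.706, 0.707, 0.031]
contact_force: [0.9, 1.1, -1.5]
gripper_width: 60.8
[ 0.85414452  1.12892408 -1.47422582]
```

View pics/w17.png

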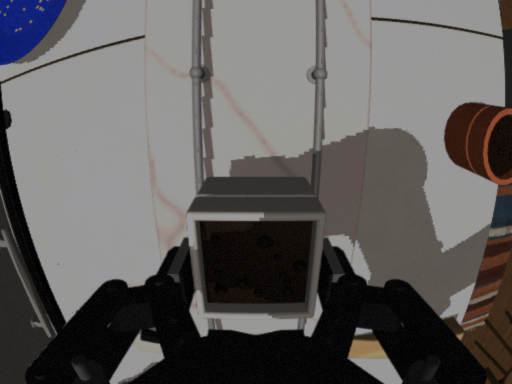

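View pics/s17c.png

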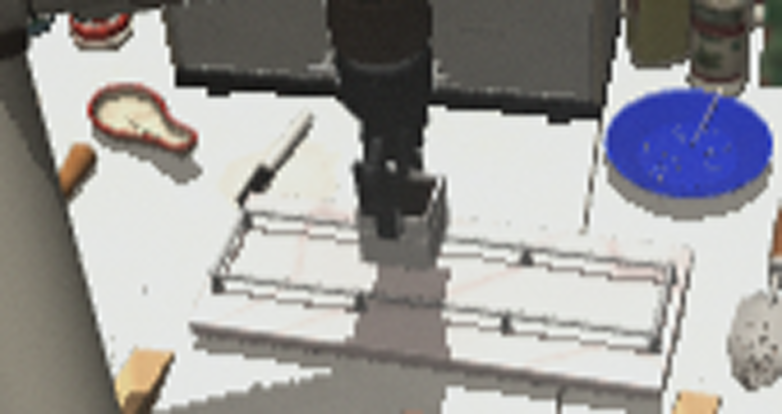

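```bash
python3 - <<'E'
from h import *
im=cv2.imread("pics/w17.png");crop(im,180,0,335,215,2.7,"pics/w17c.png")
st=arm.read_state();print(st["position"])
a=wray([(196.5,20),(198.5,150)],st,44);b=wray([(321,20),(317.5,150)],st,44);print(a.round(1).tolist(),b.round(1).tolist())
E
```

```text
[632.19977614 103.17782372 102.23343909]
[[661.3, -35.2, 44.0], [669.5, 55.2, 44.0]] [[578.1, -28.1, 44.0], [586.9, 62.4, 44.0]]
```

View pics/w17c.png

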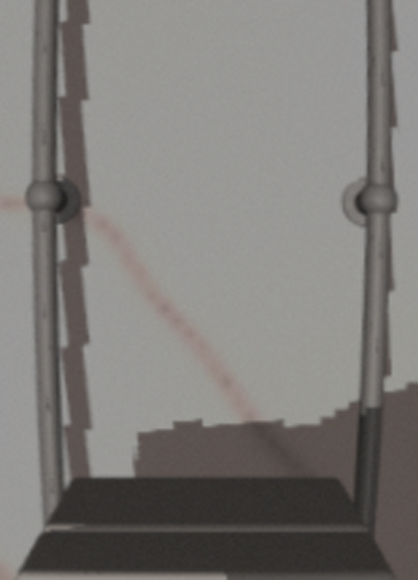

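```bash
python3 -m creep '[[[0,0,-15],[0,0,0],-1],[[0,0,-28],[0,0,0],-1],[[0,0,-35],[0,0,0],-1],[[0,0,-38],[0,0,0],-1],[[0,0,-38],[0,0,0],-1],[[0,0,-38],[0,0,0],-1]]'
```

```text
clock: 28.17
position: [631.7, 102.3, 63.3]
ee_rot: [0.032, 0.707, -0.706, -0.031]
contact_force: [-0.3, 0.2, -1.8]
gripper_width: 60.5
```

```bash
python3 -m creep '[[[0,0,-1],[0,0,0],-1],[[0,0,-2],[0,0,0],-1],[[0,0,-3],[0,0,0],-1],[[0,0,-3],[0,0,0],-1]]'; python3 -m creep '[[[0,0,-1],[0,0,0],-1],[[0,0,-1],[0,0,0],-1]]';python3 - <<'E'
from h import *
im,d=arm.get_image("side");crop(im[:,:,::-1],130,110,300,200,4.6,"pics/s18c.png")
E
```

```text
clock: 28.5
position: [631.4, 102.2, 60.0]
ee_rot: [0.032, 0.706, -0.706, -0.031]
contact_force: [0.7, -0.3, 0.1]
gripper_width: 60.9
clock: 28.67
position: [631.4, 102.2, 60.0]
ee_rot: [0.032, 0.706, -0.706, -0.031]
contact_force: [-2.4, 0.5, 5.7]
gripper_width: 61.5
```

View pics/s18c.png

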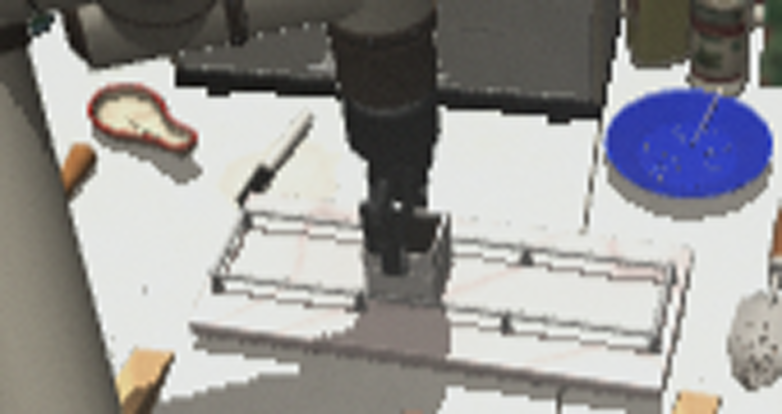

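```bash
python3 -m creep '[[[0,0,0],[0,0,0],1],[[0,0,0],[0,0,0],1],[[0,0,0],[0,0,0],1],[[0,0,0],[0,0,0],1],[[0,0,20],[0,0,0],1],[[0,0,60],[0,0,0],1],[[0,0,100],[0,0,0],1],[[-30,-10,130],[0,0,0.03],1],[[-60,-20,140],[0,0,0.06],1],[[-90,-30,140],[0,0,0.09],1],[[-110,-40,140],[0,0,0.09],1],[[-110,-40,140],[0,0,0.09],1]]'
python3 - <<'E'
from h import *
st=arm.read_state();im,d=arm.get_image("wrist");cv2.imwrite("pics/w19.png",im[:,:,::-1]);np.save("pics/w19.npy",d)
np.savez("pics/w19st.npz",position=st["position"],ee_rot=st["ee_rot"]);print(st["position"])
c=cloud("wrist",d,st)
rim(c,(370,480,10,130),(55,66),"round");rim(c,(375,490,-290,-168),(53,66),"sqR");
im,d=arm.get_image("side");crop(im[:,:,::-1],130,110,300,230,4.6,"pics/s19c.png")
E
```

```text
clock: 29.72
position: [517.1, 60.6, 199.0]
ee_rot: [-0.0, 0.707, -0.707, -0.001]
contact_force: [-0.0, 0.8, -0.4]
gripper_width: 85.6
[517.10884962  60.55929911 199.02525444]
round 1053 z [56.8 61.1] ctr [418.9  62.7] size [64.8 65.6] ang 86.8 [[384.0, 32.0], [450.0, 29.0], [453.0, 93.0], [388.0, 97.0]]Traceback (most recent call last):
  File "<stdin>", line 5, in <module>
  File "h.py", line 63, in rim
    print(label,len(p),"z",np.percentile(p[:,2],[10,90]).round(1),"ctr",np.round(r[0],1),"size",np.round(r[1],1),"ang",round(r[2],1),b.round(0).tolist())
                           ~~~~~~~~~~~~~^^^^^^^^^^^^^^^^
    return _quantile_unchecked(
        a, q, axis, out, overwrite_input, method, keepdims, weights)
    return _ureduce(a,
                    func=_quantile_ureduce_func,
    ...<5 lines>...
                    overwrite_input=overwrite_input,
                    method=method)
    r = func(a, **kwargs)
    result = _quantile(arr,
                       quantiles=q,
    ...<2 lines>...
                       out=out,
                       weights=wgt)
    slices_having_nans = np.isnan(arr[-1, ...])
                                  ~~~^^^^^^^^^
IndexError: index -1 is out of bounds for axis 0 with size 0
```

View pics/w19.png

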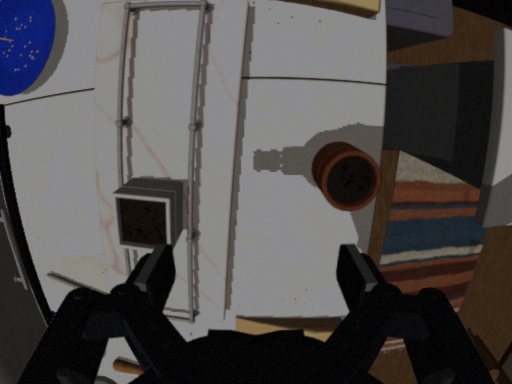

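```bash
python3 - <<'E'
from h import *
st=np.load("pics/w19st.npz")
q=wray([(128.5,8),(205.5,6.5),(192,315),(120,210),(193,160),(123,130),(195,80)],st,44);print(q.round(1).tolist(),np.linalg.norm(q[1]-q[2]))
im=cv2.imread("pics/w19.png");crop(im,90,0,270,130,4.4,"pics/w19a.png");crop(im,90,200,270,330,4.4,"pics/w19b.png")
E
```

```text
[[650.9, -123.1, 44.0], [567.8, -114.4, 44.0], [604.0, 255.1, 44.0], [676.4, 102.1, 44.0], [583.4, 44.6, 44.0], [660.3, 9.7, 44.0], [578.4, -37.8, 44.0]] 371.2173648862136
```

View pics/w19a.png

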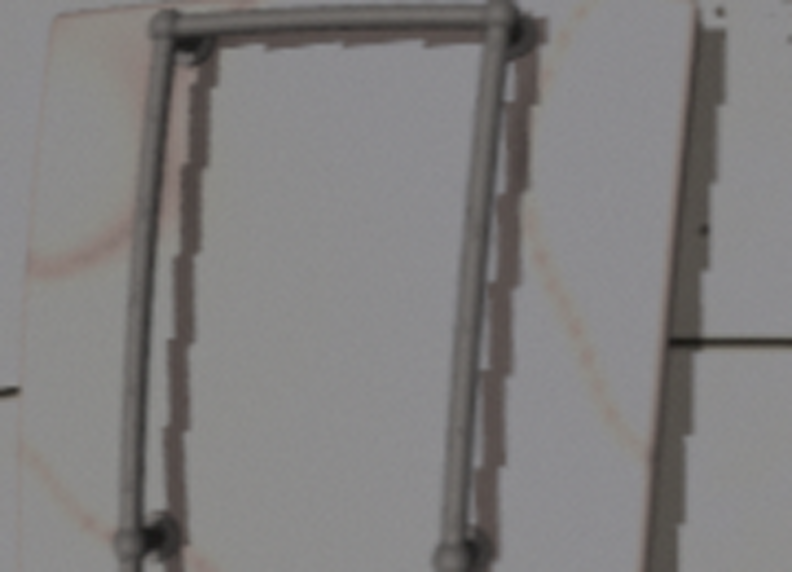

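View pics/w19b.png

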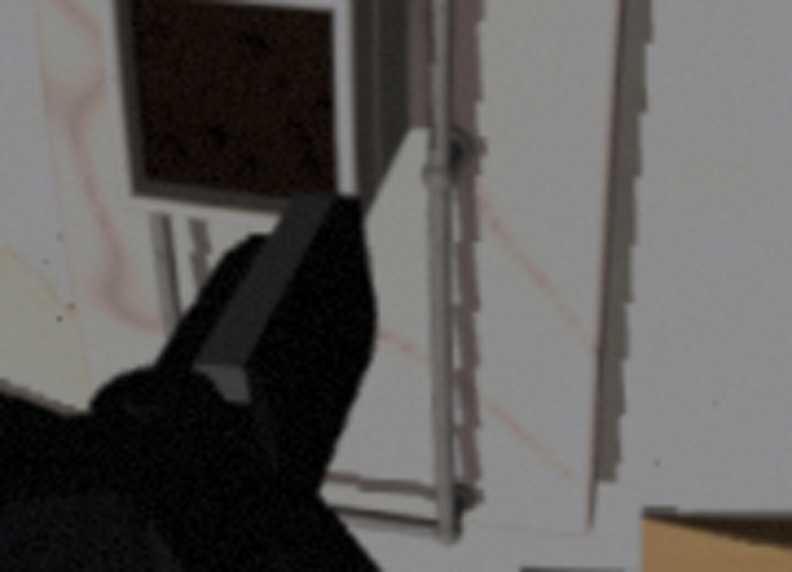

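```bash
python3 - <<'E'
from h import *
st=np.load("pics/w19st.npz")
q=wray([(127.5,5),(203.4,2.7),(191.8,320.5),(192.7,125.5),(190,239),(119.3,122.5)],st,44);print(q.round(1).tolist(),np.linalg.norm(q[1]-q[2]),(q[1]+q[2])/2,(q[3]+q[4])/2)
E
```

```text
[[652.3, -126.8, 44.0], [570.0, -118.7, 44.0], [605.6, 265.7, 44.0], [582.0, 8.5, 44.0], [593.6, 136.9, 44.0], [664.1, 1.3, 44.0]] 386.10495080141294 [587.77821851  73.48480375  44.        ] [587.82917383  72.68903239  44.        ]
```

```bash
python3 -m creep '[[[-35,1,0],[0,0,0],1],[[-70,2,0],[0,0,0],1],[[-98,2,-10],[0,0,0],1],[[-98,2,-50],[0,0,0],1],[[-98,2,-90],[0,0,0],1],[[-98,2,-115],[0,0,0],1],[[-98,2,-115],[0,0,0],1],[[-98,2,-115],[0,0,0],1]]'
python3 - <<'E'
from h import *
print(arm.read_state()["position"])
im,d=arm.get_image("wrist");cv2.imwrite("pics/w20.png",im[:,:,::-1])
E
```

```text
clock: 30.43
position: [423.5, 64.2, 82.8]
ee_rot: [0.001, -0.706, 0.708, 0.0]
contact_force: [0.6, 0.1, -0.7]
gripper_width: 85.7
[423.48514757  64.22142013  82.75160446]
```

View pics/w20.png

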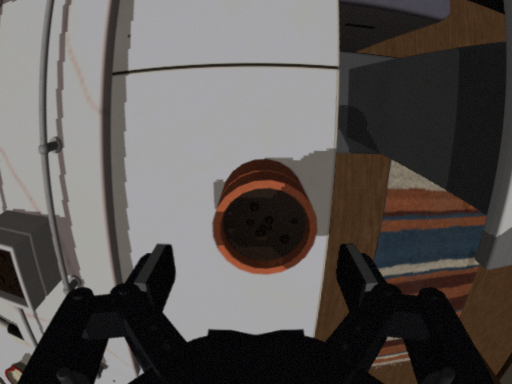

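```bash
python3 -m creep '[[[-4,-1.5,-20],[0,0,0],1],[[-4,-1.5,-38],[0,0,0],1],[[-4,-1.5,-48],[0,0,0],1],[[-4,-1.5,-53],[0,0,0],1],[[-4,-1.5,-53],[0,0,0],-1],[[-4,-1.5,-53],[0,0,0],-1],[[-4,-1.5,-53],[0,0,0],-1],[[-4,-1.5,-53],[0,0,0],-1],[[-4,-1.5,-53],[0,0,0],-1]]'; python3 -m creep '[[[0,0,10],[0,0,0],-1],[[0,0,40],[0,0,0],-1],[[0,0,80],[0,0,0],-1],[[0,0,115],[0,0,0],-1],[[0,0,115],[0,0,0],-1],[[0,0,115],[0,0,0],-1]]'
python3 - <<'E'
from h import *
print(arm.read_state()["position"])
im,d=arm.get_image("wrist");cv2.imwrite("pics/w21.png",im[:,:,::-1])
E
```

```text
clock: 31.23
position: [419.9, 63.1, 31.9]
ee_rot: [0.001, 0.707, -0.707, 0.001]
contact_force: [-1.9, -0.1, 5.5]
gripper_width: 64.0
clock: 31.73
position: [420.3, 63.5, 147.9]
ee_rot: [0.002, 0.709, -0.706, 0.002]
contact_force: [0.0, 0.6, -2.7]
gripper_width: 64.5
[420.28137745  63.47228879 147.85064639]
```

View pics/w21.png

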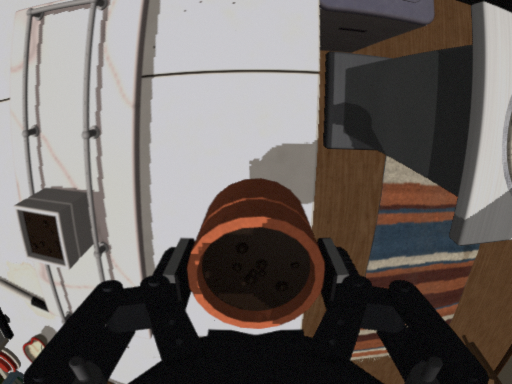

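```bash
python3 -m creep '[[[38,-10,15],[0,0,-0.04],-1],[[76,-20,15],[0,0,-0.09],-1],[[114,-30,15],[0,0,-0.09],-1],[[152,-40,15],[0,0,-0.09],-1],[[190,-46,15],[0,0,-0.09],-1],[[204,-46,10],[0,0,-0.09],-1],[[204,-46,-10],[0,0,-0.09],-1],[[204,-46,-30],[0,0,-0.09],-1],[[204,-46,-45],[0,0,-0.09],-1],[[204,-46,-50],[0,0,-0.09],-1],[[204,-46,-50],[0,0,-0.09],-1],[[204,-46,-50],[0,0,-0.09],-1]]'
python3 - <<'E'
from h import *
print(arm.read_state()["position"])
im,d=arm.get_image("wrist");cv2.imwrite("pics/w22.png",im[:,:,::-1])
E
```

```text
clock: 32.78
position: [622.8, 16.5, 94.5]
ee_rot: [-0.031, -0.706, 0.707, 0.032]
contact_force: [-0.5, 0.1, -1.3]
gripper_width: 64.2
[622.76689623  16.50528661  94.53709206]
```

View pics/w22.png

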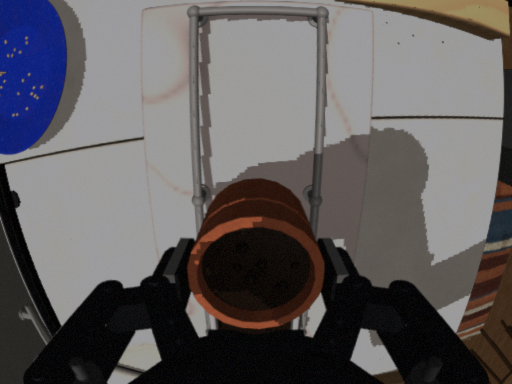

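```bash
python3 -m creep '[[[1,1,-12],[0,0,0],-1],[[1,1,-22],[0,0,0],-1],[[1,1,-28],[0,0,0],-1],[[1,1,-32],[0,0,0],-1],[[1,1,-34],[0,0,0],-1],[[1,1,-34],[0,0,0],-1]]'; python3 -m creep '[[[0,0,-1],[0,0,0],-1],[[0,0,-2],[0,0,0],-1],[[0,0,-2],[0,0,0],-1]]'
```

```text
clock: 33.33
position: [623.7, 17.5, 60.7]
ee_rot: [-0.031, -0.706, 0.707, 0.032]
contact_force: [-0.6, 0.1, -1.7]
gripper_width: 64.2
clock: 33.58
position: [624.4, 17.7, 60.0]
ee_rot: [0.032, 0.706, -0.706, -0.031]
contact_force: [0.4, 0.5, -0.5]
gripper_width: 64.1
```

```bash
python3 -m creep '[[[0,0,-1],[0,0,0],-1],[[0,0,-1],[0,0,0],1],[[0,0,-1],[0,0,0],1],[[0,0,-1],[0,0,0],1],[[0,0,-1],[0,0,0],1],[[0,0,30],[0,0,0],1],[[0,0,70],[0,0,0],1],[[0,0,110],[0,0,0],1],[[-25,-25,140],[0,0,0],1],[[-50,-50,150],[0,0,0],1],[[-75,-75,150],[0,0,0],1],[[-100,-100,150],[0,0,0],1]]';python3 -m creep '[[[-25,-25,0],[0,0,0],1],[[-50,-50,0],[0,0,0],1],[[-75,-75,0],[0,0,0],1],[[-85,-75,0],[0,0,0],1],[[-85,-75,0],[0,0,0],1],[[-85,-75,0],[0,0,0],1]]'
python3 - <<'E'
from h import *
st=arm.read_state();im,d=arm.get_image("wrist");cv2.imwrite("pics/w23.png",im[:,:,::-1])
np.savez("pics/w23st.npz",position=st["position"],ee_rot=st["ee_rot"]);print(st["position"])
c=cloud("wrist",d,st)
rim(c,(380,500,-290,-168),(45,66),"sqR")
im,d=arm.get_image("side");crop(im[:,:,::-1],130,110,320,230,4.2,"pics/s23c.png")
E
```

```text
clock: 34.58
position: [523.3, -83.1, 210.7]
ee_rot: [0.033, 0.707, -0.706, -0.03]
contact_force: [-0.2, 0.1, -0.2]
gripper_width: 85.5
clock: 35.08
position: [439.2, -157.5, 209.8]
ee_rot: [-0.032, -0.706, 0.706, 0.031]
contact_force: [1.2, -1.0, 0.1]
gripper_width: 85.5
[ 439.18068993 -157.52771674  209.76820285]
sqR 3867 z [48.5 58.1] ctr [ 434.8 -228.7] size [62.6 62.4] ang 81.1 [[399.0, -255.0], [461.0, -264.0], [470.0, -203.0], [409.0, -193.0]]
```

View pics/w23.png

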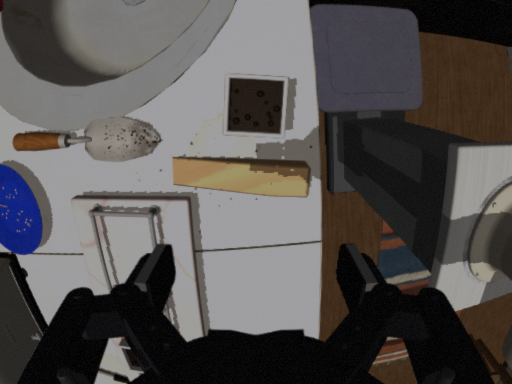

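View pics/s23c.png

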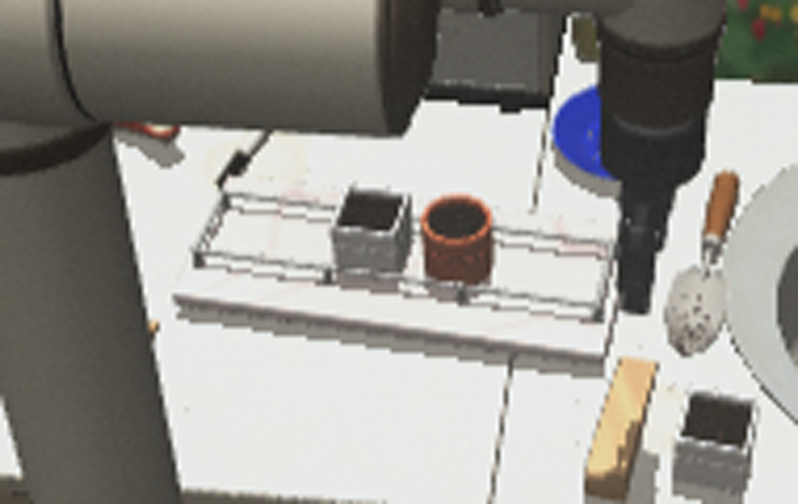

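```bash
python3 -m creep '[[[-2,-35,0],[0,0,-0.065],1],[[-4,-71,0],[0,0,-0.065],1],[[-4,-71,-40],[0,0,-0.065],1],[[-4,-71,-80],[0,0,-0.065],1],[[-4,-71,-110],[0,0,-0.065],1],[[-4,-71,-130],[0,0,-0.065],1],[[-4,-71,-130],[0,0,-0.065],1],[[-4,-71,-130],[0,0,-0.065],1]]'
python3 - <<'E'
from h import *
print(arm.read_state()["position"])
im,d=arm.get_image("wrist");cv2.imwrite("pics/w24.png",im[:,:,::-1])
E
```

```text
clock: 35.85
position: [435.7, -228.0, 78.5]
ee_rot: [-0.053, -0.705, 0.705, 0.055]
contact_force: [0.0, -0.1, -0.5]
gripper_width: 85.3
[ 435.6531711  -228.00401411   78.49387011]
```

View pics/w24.png

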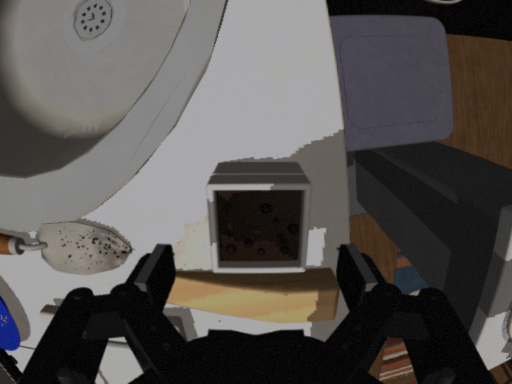

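```bash
python3 -m creep '[[[-1,0,-20],[0,0,0],1],[[-1,-0.5,-36],[0,0,0],1],[[-1,-0.5,-46],[0,0,0],1],[[-1,-0.5,-50],[0,0,0],1],[[-1,-0.5,-50],[0,0,0],-1],[[-1,-0.5,-50],[0,0,0],-1],[[-1,-0.5,-50],[0,0,0],-1],[[-1,-0.5,-50],[0,0,0],-1],[[-1,-0.5,-50],[0,0,0],-1]]'; python3 -m creep '[[[0,0,10],[0,0,0],-1],[[0,0,40],[0,0,0],-1],[[0,0,80],[0,0,0],-1],[[0,0,115],[0,0,0],-1],[[0,0,130],[0,0,0],-1],[[0,0,130],[0,0,0],-1]]'
python3 - <<'E'
from h import *
print(arm.read_state()["position"])
im,d=arm.get_image("wrist");cv2.imwrite("pics/w25.png",im[:,:,::-1])
E
```

```text
clock: 36.65
position: [435.3, -229.1, 31.0]
ee_rot: [-0.056, -0.705, 0.705, 0.053]
contact_force: [-0.2, 2.3, 6.2]
gripper_width: 60.8
clock: 37.15
position: [436.6, -229.5, 163.9]
ee_rot: [-0.058, -0.704, 0.706, 0.051]
contact_force: [0.9, 0.6, -1.9]
gripper_width: 60.9
[ 436.62628622 -229.48505472  163.94998747]
```

View pics/w25.png

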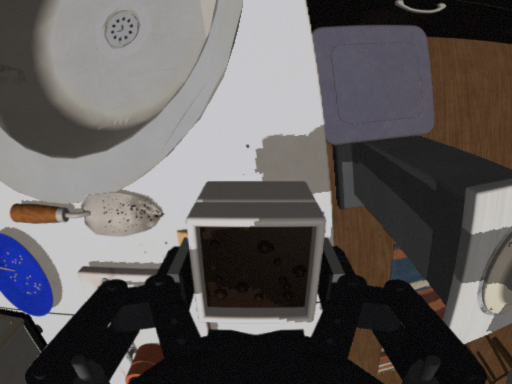

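```bash
python3 -m creep '[[[27,24,0],[0,0,0.063],-1],[[54,48,0],[0,0,0.063],-1],[[81,72,0],[0,0,0.063],-1],[[108,96,0],[0,0,0.063],-1],[[135,120,0],[0,0,0.063],-1],[[162,144,0],[0,0,0.063],-1],[[180,160,0],[0,0,0.063],-1],[[180,160,-25],[0,0,0.063],-1],[[180,160,-50],[0,0,0.063],-1],[[180,160,-65],[0,0,0.063],-1],[[180,160,-65],[0,0,0.063],-1],[[180,160,-65],[0,0,0.063],-1]]'
python3 - <<'E'
from h import *
print(arm.read_state()["position"])
im,d=arm.get_image("wrist");cv2.imwrite("pics/w26.png",im[:,:,::-1])
E
```

```text
clock: 38.2
position: [612.3, -69.1, 91.5]
ee_rot: [-0.03, -0.706, 0.707, 0.035]
contact_force: [0.4, 0.3, -1.6]
gripper_width: 60.8
[612.32541343 -69.07547553  91.51715372]
```

View pics/w26.png

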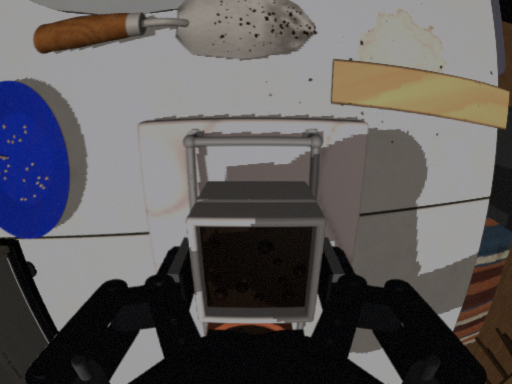

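```bash
python3 -m creep '[[[3.5,1,-5],[0,0,0],-1],[[3.5,1,-15],[0,0,0],-1],[[3.5,1,-24],[0,0,0],-1],[[3.5,1,-29],[0,0,0],-1],[[3.5,1,-31],[0,0,0],-1],[[3.5,1,-31],[0,0,0],-1]]'; python3 -m creep '[[[0,0,-1],[0,0,0],-1],[[0,0,-2],[0,0,0],-1],[[0,0,-2],[0,0,0],-1]]'
python3 - <<'E'
from h import *
im,d=arm.get_image("side");crop(im[:,:,::-1],130,110,320,230,4.2,"pics/s27c.png")
E
```

```text
clock: 38.75
position: [616.9, -68.0, 62.4]
ee_rot: [-0.032, -0.706, 0.706, 0.033]
contact_force: [0.0, 0.6, -1.0]
gripper_width: 60.5
clock: 39.0
position: [617.6, -67.9, 61.5]
ee_rot: [0.033, 0.706, -0.706, -0.032]
contact_force: [0.1, -0.3, -1.4]
gripper_width: 61.1
```

View pics/s27c.png

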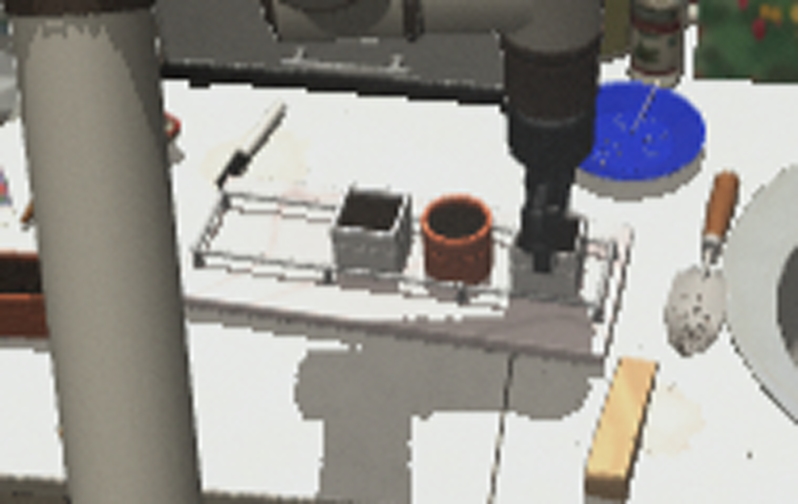

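```bash
python3 -m creep '[[[-1,0,-1],[0,0,0],-1],[[-1,0,-2],[0,0,0],-1],[[-1,0,-2.5],[0,0,0],-1],[[-1,0,-2.5],[0,0,0],-1]]'
```

```text
clock: 39.38
position: [616.4, -67.8, 59.4]
ee_rot: [-0.032, -0.706, 0.706, 0.032]
contact_force: [-1.1, 0.1, 2.4]
gripper_width: 60.9
```

Touching down (force rose). Release, then over to the trough.

```bash
python3 -m creep '[[[0,0,0],[0,0,0],1],[[0,0,0],[0,0,0],1],[[0,0,0],[0,0,0],1],[[0,0,0],[0,0,0],1],[[0,0,30],[0,0,0],1],[[0,0,70],[0,0,0],1],[[0,0,110],[0,0,0],1],[[0,0,150],[0,0,0],1],[[0,40,150],[0,0,0],1],[[0,80,150],[0,0,0],1],[[-10,120,150],[0,0,0],1],[[-20,160,150],[0,0,0],1]]';python3 -m creep '[[[-10,40,0],[0,0,0.07],1],[[-20,80,0],[0,0,0.14],1],[[-30,120,0],[0,0,0.14],1],[[-40,160,0],[0,0,0.14],1],[[-50,200,0],[0,0,0.14],1],[[-50,240,0],[0,0,0.14],1],[[-50,260,0],[0,0,0.14],1],[[-50,260,0],[0,0,0.14],1],[[-50,260,0],[0,0,0.14],1]]'
python3 - <<'E'
from h import *
st=arm.read_state();im,d=arm.get_image("wrist");cv2.imwrite("pics/w28.png",im[:,:,::-1])
np.savez("pics/w28st.npz",position=st["position"],ee_rot=st["ee_rot"]);print(st["position"])
crop(im[:,:,::-1],180,170,330,320,4,"pics/w28c.png")
im,d=arm.get_image("side");crop(im[:,:,::-1],130,110,320,230,4.2,"pics/s28c.png")
E
```

```text
clock: 40.38
position: [596.3, 93.5, 209.0]
ee_rot: [0.033, 0.707, -0.706, -0.033]
contact_force: [0.5, -0.0, -0.1]
gripper_width: 85.0
clock: 41.13
position: [546.0, 353.2, 208.1]
ee_rot: [0.018, -0.707, 0.707, -0.017]
contact_force: [0.7, 0.1, -0.4]
gripper_width: 85.5
[546.0083408  353.1807288  208.13224358]
```

View pics/w28.png

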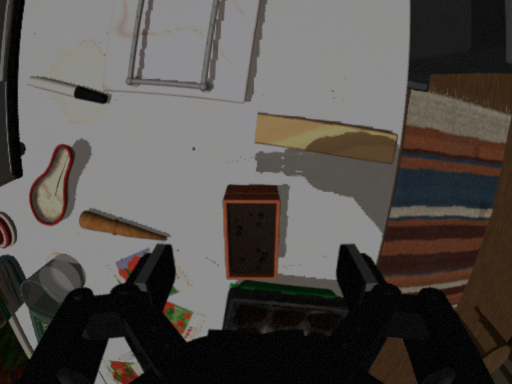

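View pics/w28c.png

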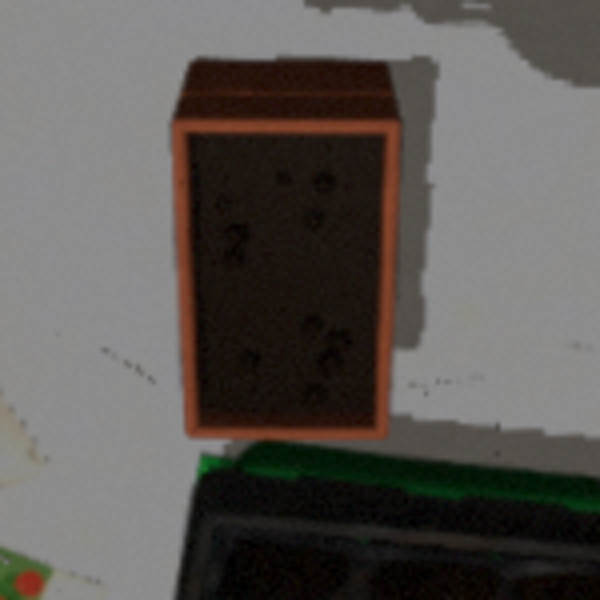

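View pics/s28c.png

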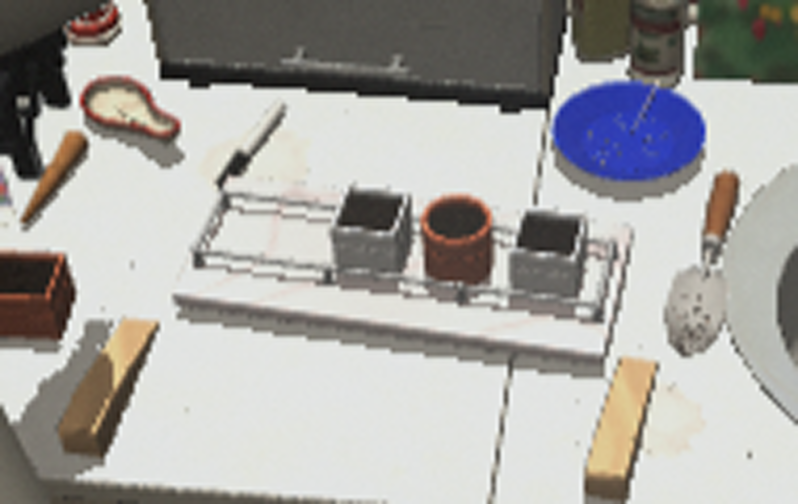

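```bash
python3 - <<'E'
from h import *
st=np.load("pics/w28st.npz")
uv=np.array([(172,122),(401,122),(388,437),(187,437)])/4+[180,170]
q=wray(uv,st,55)[:,:2];print(q.round(1).tolist(),q.mean(0).round(1),[np.linalg.norm(q[i]-q[i-1]).round(1) for i in range(4)])
a=q[3]-q[0]+q[2]-q[1];print("yaw",np.arctan2(-a[0],a[1]),R.from_quat(st["ee_rot"]).as_matrix()[:,0])
E
```

```text
[[580.5, 382.9], [519.5, 379.8], [514.7, 481.7], [575.5, 484.9]] [547.5 432.3] [np.float64(102.2), np.float64(61.1), np.float64(102.0), np.float64(60.8)]
yaw 0.04755724637457996 [-9.98749463e-01 -4.99896548e-02  7.37310410e-04]
```

```bash
python3 -m creep '[[[1,40,0],[0,0,0],1],[[1.5,79,0],[0,0,0],1],[[1.5,79,-40],[0,0,0],1],[[1.5,79,-80],[0,0,0],1],[[1.5,79,-110],[0,0,0],1],[[1.5,79,-130],[0,0,0],1],[[1.5,79,-130],[0,0,0],1],[[1.5,79,-130],[0,0,0],1]]'
python3 - <<'E'
from h import *
print(arm.read_state()["position"])
im,d=arm.get_image("wrist");cv2.imwrite("pics/w29.png",im[:,:,::-1])
E
```

```text
clock: 41.9
position: [548.4, 429.5, 78.4]
ee_rot: [0.017, -0.706, 0.708, -0.016]
contact_force: [0.6, 0.4, 0.8]
gripper_width: 85.2
[548.43832948 429.49142894  78.36087595]
```

View pics/w29.png

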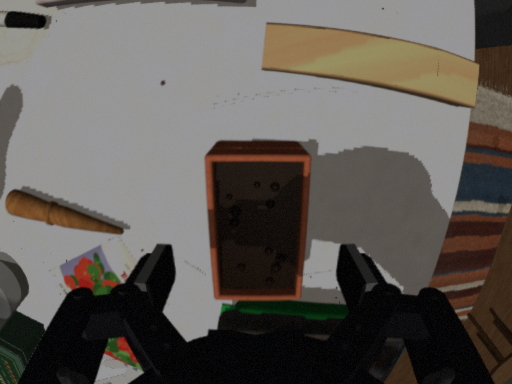

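```bash
python3 -m creep '[[[-0.5,1.5,-20],[0,0,0],1],[[-0.5,1.5,-36],[0,0,0],1],[[-0.5,1.5,-47],[0,0,0],1],[[-0.5,1.5,-51],[0,0,0],1],[[-0.5,1.5,-51],[0,0,0],-1],[[-0.5,1.5,-51],[0,0,0],-1],[[-0.5,1.5,-51],[0,0,0],-1],[[-0.5,1.5,-51],[0,0,0],-1],[[-0.5,1.5,-51],[0,0,0],-1]]'; python3 -m creep '[[[0,0,10],[0,0,0],-1],[[0,0,40],[0,0,0],-1],[[0,0,80],[0,0,0],-1],[[0,0,115],[0,0,0],-1],[[0,0,130],[0,0,0],-1],[[0,0,130],[0,0,0],-1]]'
python3 - <<'E'
from h import *
print(arm.read_state()["position"])
im,d=arm.get_image("wrist");cv2.imwrite("pics/w30.png",im[:,:,::-1])
E
```

```text
clock: 42.7
position: [548.2, 433.5, 29.8]
ee_rot: [-0.016, 0.708, -0.706, 0.018]
contact_force: [-1.5, 0.7, 5.2]
gripper_width: 60.9
clock: 43.2
position: [549.2, 434.1, 163.4]
ee_rot: [-0.015, 0.709, -0.705, 0.02]
contact_force: [-0.0, 0.5, -3.2]
gripper_width: 60.3
[549.21510044 434.10902031 163.43373059]
```

View pics/w30.png

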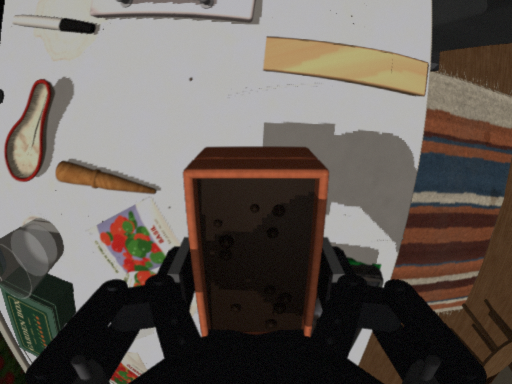

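```bash
python3 -m creep '[[[15,-38,0],[0,0,-0.07],-1],[[30,-76,0],[0,0,-0.142],-1],[[45,-114,0],[0,0,-0.142],-1],[[60,-152,0],[0,0,-0.142],-1],[[75,-190,0],[0,0,-0.142],-1],[[88,-220,0],[0,0,-0.142],-1],[[92,-235,0],[0,0,-0.142],-1],[[92,-235,-25],[0,0,-0.142],-1],[[92,-235,-50],[0,0,-0.142],-1],[[92,-235,-65],[0,0,-0.142],-1],[[92,-235,-65],[0,0,-0.142],-1],[[92,-235,-65],[0,0,-0.142],-1]]'
python3 - <<'E'
from h import *
st=arm.read_state();print(st["position"],R.from_quat(st["ee_rot"]).as_matrix()[:,0])
im,d=arm.get_image("wrist");cv2.imwrite("pics/w31.png",im[:,:,::-1])
im,d=arm.get_image("side");crop(im[:,:,::-1],130,110,320,230,4.2,"pics/s31c.png")
E
```

```text
clock: 44.25
position: [637.8, 197.0, 89.8]
ee_rot: [-0.031, -0.705, 0.707, 0.035]
contact_force: [0.6, 0.1, -3.1]
gripper_width: 60.6
[637.80431847 196.97106197  89.83700127] [-0.99559028  0.09366627  0.00515936]
```

View pics/w31.png

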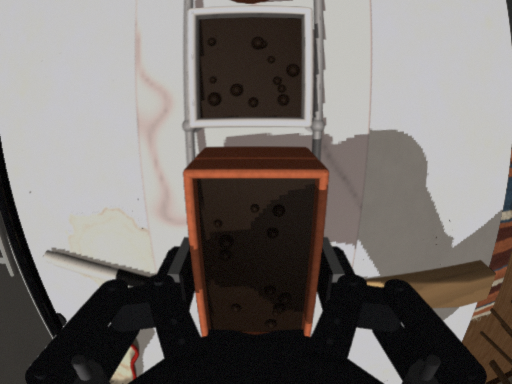

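View pics/s31c.png

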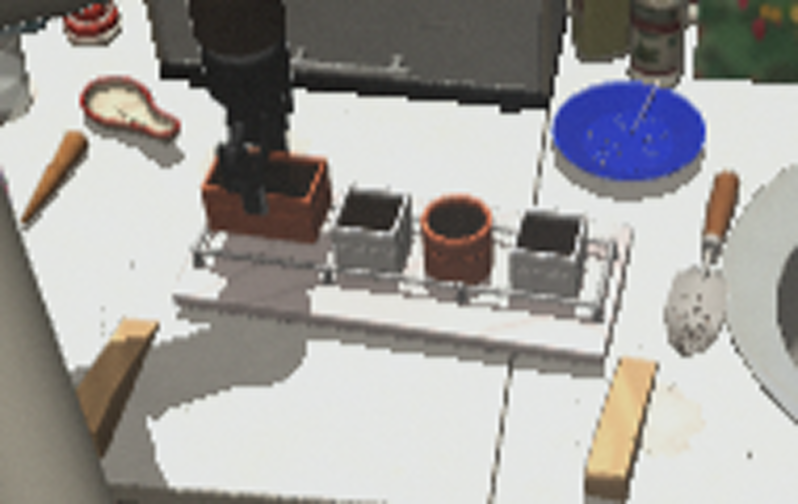

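```bash
python3 -m creep '[[[2.5,0.5,-5],[0,0,0],-1],[[2.5,0.5,-15],[0,0,0],-1],[[2.5,0.5,-24],[0,0,0],-1],[[2.5,0.5,-29],[0,0,0],-1],[[2.5,0.5,-31],[0,0,0],-1],[[2.5,0.5,-31],[0,0,0],-1]]'; python3 -m creep '[[[-0.5,0,-1],[0,0,0],-1],[[-0.5,0,-2],[0,0,0],-1],[[-0.5,0,-2],[0,0,0],-1]]'
```

```text
clock: 44.85
position: [641.4, 197.8, 60.6]
ee_rot: [-0.033, -0.706, 0.707, 0.034]
contact_force: [-0.4, 0.4, -4.3]
gripper_width: 60.5
clock: 45.1
position: [641.6, 198.2, 60.0]
ee_rot: [0.033, 0.706, -0.706, -0.033]
contact_force: [0.4, 0.9, -3.9]
gripper_width: 60.8
```

```bash
python3 -m creep '[[[-0.5,-0.5,-1],[0,0,0],-1],[[-0.5,-0.5,-2],[0,0,0],-1],[[-0.5,-0.5,-3],[0,0,0],-1],[[-0.5,-0.5,-3],[0,0,0],-1]]'; python3 -m creep '[[[0,0,-0.5],[0,0,0],-1],[[0,0,-0.5],[0,0,0],-1]]'
```

```text
clock: 45.43
position: [641.1, 197.6, 57.8]
ee_rot: [-0.033, -0.706, 0.706, 0.033]
contact_force: [-1.3, 0.3, 1.8]
gripper_width: 61.2
clock: 45.6
position: [641.0, 197.6, 57.8]
ee_rot: [-0.033, -0.706, 0.706, 0.033]
contact_force: [-4.7, -0.1, 5.6]
gripper_width: 61.1
```

Down. Release and retreat to look it all over.

```bash
python3 -m creep '[[[0,0,0],[0,0,0],1],[[0,0,0],[0,0,0],1],[[0,0,0],[0,0,0],1],[[0,0,0],[0,0,0],1],[[0,0,30],[0,0,0],1],[[0,0,70],[0,0,0],1],[[0,0,110],[0,0,0],1],[[0,0,150],[0,0,0],1],[[-20,-20,180],[0,0,0],1],[[-50,-50,200],[0,0,0],1],[[-80,-80,200],[0,0,0],1],[[-100,-80,200],[0,0,0],1]]';python3 -m creep '[[[-10,-10,10],[0,0,0],1],[[-10,-10,10],[0,0,0],1],[[-10,-10,10],[0,0,0],1]]'
python3 - <<'E'
from h import *
st=arm.read_state();im,d=arm.get_image("wrist");cv2.imwrite("pics/w32.png",im[:,:,::-1])
print(st["position"],st["clock"])
c=cloud("wrist",d,st)
o=np.array([628.6,69.3]);u=np.array([.9957,-.0923]);v=np.array([.0923,.9957])
for n,t,h in (("trough",128,55),("sqL",33,58),("round",-52,60),("sqR",-138,58)):
    p=c[np.isfinite(c).all(-1)];q=(p[:,:2]-o);X=q@u;Y=q@v
    m=(abs(Y-t)<(60 if h==55 else 41))&(abs(X)<44)&(p[:,2]>28+h-7)&(p[:,2]<28+h+8)
    if m.sum()<30: print(n,"few");continue
    r=cv2.minAreaRect(np.c_[X,Y][m].astype(np.float32));print(n,m.sum(),np.round(r[0],1),np.round(r[1],1),round(r[2],1),"ztop",np.percentile(p[m,2],90).round(1))
tilt()
im=cv2.imread("pics/_side.png");crop(im,110,110,320,230,3.8,"pics/s32c.png");im=cv2.imread("pics/_scene.png");crop(im,100,130,310,270,3.8,"pics/c32c.png")
E
```

```text
clock: 46.6
position: [539.8, 114.8, 258.4]
ee_rot: [0.035, 0.707, -0.706, -0.033]
contact_force: [0.8, 0.9, 0.2]
gripper_width: 85.7
clock: 46.85
position: [531.2, 107.5, 267.5]
ee_rot: [0.034, 0.707, -0.706, -0.032]
contact_force: [0.3, 0.3, 0.3]
gripper_width: 85.1
[531.20550199 107.51880294 267.4651605 ] 46.85
trough 947 [  1.4 127.7] [ 62.  104.6] 0.2 ztop 83.9
sqL 1089 [ 0.9 29.7] [62.5 61.7] 0.0 ztop 87.0
round 1235 [  1.8 -51.3] [65.4 65.3] 30.2 ztop 89.4
sqR 1104 [   1.8 -137.5] [62.9 62.6] 0.3 ztop 87.1
side pitch(dz/dX) -0.285 lean(dz/dY) -0.0007 z0 36.7 n 267
scene pitch(dz/dX) -0.120 lean(dz/dY) 0.0061 z0 41.7 n 287
```

View pics/w32.png

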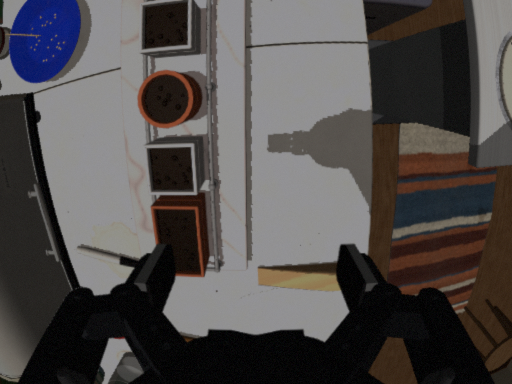

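View pics/s32c.png

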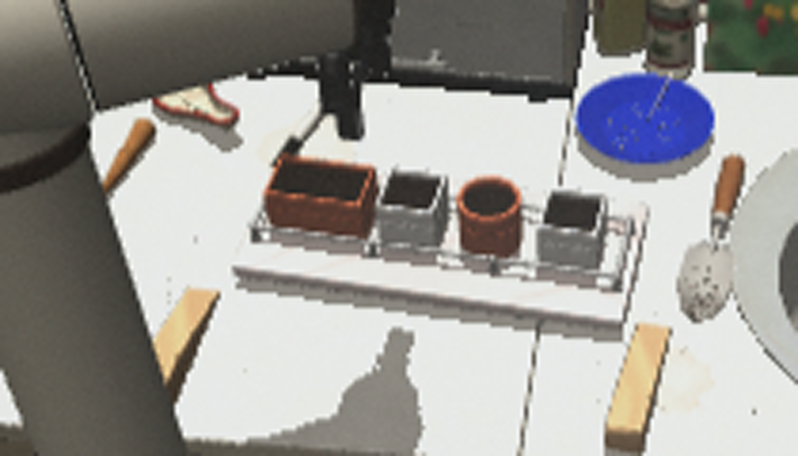

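View pics/c32c.png

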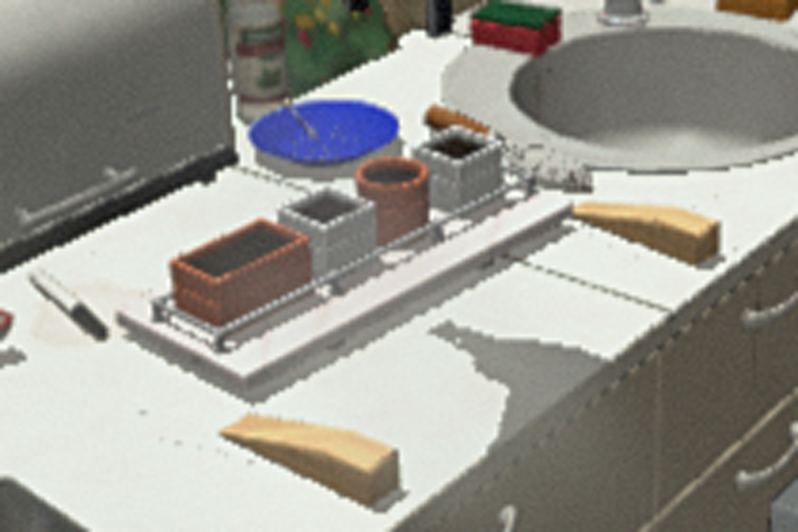

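View pics/_side.png

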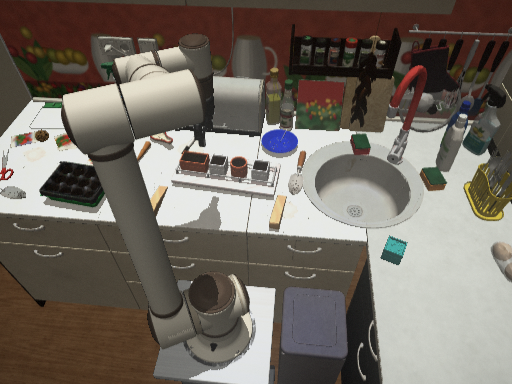

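View pics/_scene.png

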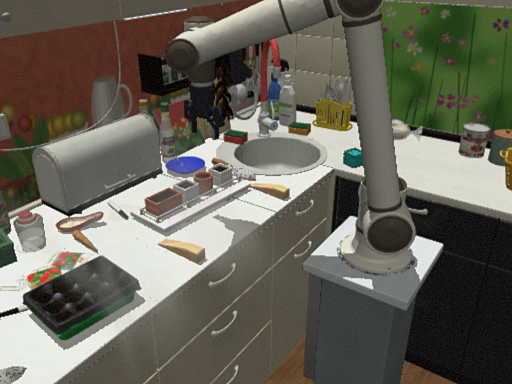

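```bash
python3 - <<'E'
from h import *
# slab level on its bare margins; wedge tips/tails in board frame
im,d=arm.get_image("side");c=cloud("side",d);p=c[np.isfinite(c).all(-1)]
im2,d2=arm.get_image("scene");c2=cloud("scene",d2);p2=c2[np.isfinite(c2).all(-1)]
o=np.array([628.6,69.3]);u=np.array([.9957,-.0923]);v=np.array([.0923,.9957])
for n,p in (("side",p),("scene",p2)):
    X=(p[:,:2]-o)@u;Y=(p[:,:2]-o)@v
    m=(X>-80)&(X<-52)&(abs(Y)<195)&(p[:,2]>15)&(p[:,2]<42);m2=(X>55)&(X<80)&(abs(Y)<195)&(p[:,2]>15)&(p[:,2]<42)
    print(n,"front z",np.median(p[m,2]),m.sum(),"back z",np.median(p[m2,2]) if m2.sum() else None,m2.sum(),"lean",np.polyfit(Y[m],p[m,2],1)[0])
for t,yaw in (((403.2,-140.5),-.12),((406.4,316.5),-.047)):
    t=np.array(t);tip=t+142*np.array([np.cos(yaw),np.sin(yaw)])
    print("tail",(t-o)@u,(t-o)@v,"tip",(tip-o)@u,(tip-o)@v)
E
```

```text
side front z 28.07007962778465 521 back z 29.436496065739277 69 lean -0.00021372669080672686
scene front z 28.595917680092175 468 back z 29.04093554817862 32 lean 0.0017472628457785397
tail -205.06624000000002 -229.70228 tip -63.1246026457504 -233.61597149457364
tail -244.06110000000007 225.62797999999998 tip -102.21205241649187 232.0772509333405
```

```bash
python3 -c "
from bench import arm
print(arm.read_state()['clock']);print(arm.job_done())"
```

```text
47.1
the job is handed in; nothing more can be done
None
```

The board is down on its feet, both wedges are clear of it, and the four pots I found stand in one row inside the gallery. I handed the job in at 47.1 s; no verdict was reported.

- **Lowering:** I tugged the wedges out by turns (left, right, left, right, left). The greatest sideways lean I measured was about 0.019 rad, against a limit of 0.045.
- **Wedges:** They lie left and right of the board. Their tips and tails are 226–234 mm from its middle along its length, and 215 mm was required.
- **Pots:** From the left they are the trough, a square pot, the round pot and the other square pot. The turquoise look-alike was not touched.

**Last checks**
- **Level:** The slab's top measured 28–29 mm high at front and back, with a lean under 0.002 rad.
- **Movement:** The board moved only about 3 mm, judged from where its front edge started.
- **Pot positions:** The pots' centres are within 2 mm of the board's long centre line, and their rims are at the heights they should be.

**What disagreed**
- The scene camera put things up to about 10 mm away from where the other two cameras did, so I used the wrist camera, which agreed with the side camera.
- The automatic tilt fit stopped working once the pots covered the slab, so I measured the level on its bare edges.
- One square pot measured 3 mm from where I released it along the row, well inside tolerance.

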